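# Wash bolts at the drip rack

## Task

Slide the drip pan fully home under the yellow lip at the foot of the red rack, then hang every basket of bolts that is on the bench by its blue bar, each on a hook of its own. When all are hanging, push the extractor fan's lever all the way over away from you, and then give the cleaner can two short squirts: press its red cap right down and let it spring right back up, twice. Leave the fan on, the pan home, the baskets hanging free and the other things on the bench where they are.

Things in the scene. Friction and masses are not known exactly. Their poses are not given: they have to be found in the camera images.
- rack: Fixed red drip rack, three steel hooks in a row along y, 100 mm apart, over a pan pocket. Origin at table level below the middle hook; x points away from the robot (hooks point to -x), z up; yaw within 0.15 rad. Rail carrying the hooks at x = +88 mm, top 168 mm up. The pan is home when its origin is at this origin, axes alike (x within -8 to +12 mm; it meets the rear stop at x = +2 mm).
- lip (a point): Middle of the front edge of the yellow overhanging lip (rack x = +20 mm, 27 mm up). Its underside is 24 mm and its top 30 mm above the table; it covers rack x = +20 to +59 mm; rear stop face below it at x = +47 mm. Steel side cheeks, 24 mm high: inner faces at rack y = +-124 mm, flaring from x = -10 mm to y = +-148 mm at x = -53 mm.
- hook0 (a point): Right-hand hook (rack y = -100 mm): point on top of its trough, 138 mm above the table, where a bar rests. Flat strap 18 mm wide (y), 6 mm thick; trough flat over about 35 mm along x, then an upturned tip ending 30 mm nearer the robot and 17 mm above this point; slopes up behind towards the rail. Axes as the rack's.
- hook1 (a point): The same point on the middle hook (rack y = 0).
- hook2 (a point): The same point on the left-hand hook (rack y = +100 mm).
- pan: Loose steel drip pan, 0.5 kg: tray 90 (x) by 240 (y) by 18 mm high, origin under the tray's centre, x towards its rear edge, which goes under the lip. In front a tongue 5 mm thick carries an upright black pull fin to grip: x = -65 to -101 mm, 14 mm thick along y, top 56 mm up. Starts in front of the pocket, askew up to 0.2 rad to the rack.
- pan_fin (a point): Centre of the top face of the pan's black fin (x = -83 mm, 56 mm above the pan's underside).
- basket_a: Loose parts basket, bolts fixed in it, 0.2 to 0.3 kg; two or three of the baskets are present, upright at the start. Origin under its centre, z up. Dark steel bowl 70 (x) by 74 (y) by 42 mm high; uprights at y = +-34 mm carry a blue grip bar along y: 14 mm thick, 74 mm long, from 96 to 124 mm above the origin. The hook goes along x through the opening (54 mm high, 62 mm wide); either way round.
- basket_a_bar (a point): Middle of the underside of basket a's blue bar, 96 mm above its origin; it rests in the hook's trough, the basket's underside then 42 mm above the table. Hung when within 28 mm of a hook's point. A basket nudged off its hook drops into or beside the pan.
- basket_b: Second basket, the same as basket_a.
- basket_b_bar (a point): Same point of basket b.
- basket_c: Third basket, the same as basket_a.
- basket_c_bar (a point): Same point of basket c.
- cap_top (a point): Centre of the top of the red nozzle cap (30 mm across) on the upright blue cleaner can (66 mm across), which is fixed to the bench on the left; 241 mm above the table when up. A thin white spout juts from the cap towards -y, for look only.
- cap (a joint): How far the nozzle cap is pressed down, m: 0 up, 0.008 right down; sprung, needs 1.7 N to start and 6 N right down. Counts as pressed beyond 0.005 for 0.1 s, as up again below 0.002.
- fan (a joint): Extractor fan lever, rad: 0 = off, leaning towards the robot (-x); 1.0 = on, all the way over away from the robot (+x). It stays where it is left; on counts beyond 0.8.
- fan_tip (a point): Tip of the red fan lever (80 mm long, pivoting about a y axis on a low grey block fixed to the bench at the right); the lever's yaw varies within 0.2 rad.
- spanner: Bystander, leave alone: spanner lying at the back left.
- bearing: Bystander, leave alone: steel bearing ring, 52 mm across, 16 mm high.
- socket: Bystander, leave alone: upright steel socket, 26 mm across, 40 mm high.
- oil: Bystander, leave alone: black oil bottle, 60 mm across, 150 mm tall, behind the rack on the right.
- jar: Bystander, leave alone: glass jar, 64 mm across, 80 mm tall, back right.
- driver: Bystander, leave alone: orange-handled screwdriver lying front left.
- carton: Bystander, leave alone: cardboard carton 90 by 70 by 60 mm, far left.
Things that resemble listed ones, but are neither listed nor needed, are in the scene too. Leave any orange or turquoise look-alike of the part that bears fan alone. What is shaped like the basket_c but green is not meant.

How it is judged (in metres and radians):
On the way, in this order (a step that is already met when the one before it is completed fails the run):
1. the pan is fully home under the lip (x of pan in the frame of rack between -0.008 and 0.012 m and y of pan in the frame of rack between -0.012 and 0.012 m and angle between the x axis of pan and the x axis of rack, either way round below 0.09 rad and z of pan in the frame of rack between -0.005 and 0.006 m), for 0.3 s.
2. every basket hangs free on a hook, let go ((distance between basket_a_bar and hook0 below 0.028 m or distance between basket_a_bar and hook1 below 0.028 m or distance between basket_a_bar and hook2 below 0.028 m) and (distance between basket_b_bar and hook0 below 0.028 m or distance between basket_b_bar and hook1 below 0.028 m or distance between basket_b_bar and hook2 below 0.028 m) and (distance between basket_c_bar and hook0 below 0.028 m or distance between basket_c_bar and hook1 below 0.028 m or distance between basket_c_bar and hook2 below 0.028 m) and angle between each of basket_a, basket_b, basket_c's own z axis and vertical below 0.5 rad and contact force between each of basket_a, basket_b, basket_c and the fingers below 0.1 N), for 0.4 s.
3. the fan lever is over to on (value of joint fan above 0.8 rad), for 0.1 s.
4. the cap is pressed down with the fan on and the baskets hanging (value of joint cap above 0.005 m and value of joint fan above 0.8 rad and (distance between basket_a_bar and hook0 below 0.028 m or distance between basket_a_bar and hook1 below 0.028 m or distance between basket_a_bar and hook2 below 0.028 m) and (distance between basket_b_bar and hook0 below 0.028 m or distance between basket_b_bar and hook1 below 0.028 m or distance between basket_b_bar and hook2 below 0.028 m) and (distance between basket_c_bar and hook0 below 0.028 m or distance between basket_c_bar and hook1 below 0.028 m or distance between basket_c_bar and hook2 below 0.028 m)), for 0.1 s.
5. the cap has sprung back up (value of joint cap below 0.002 m), for 0.1 s.
6. the cap is pressed down a second time (value of joint cap above 0.005 m and value of joint fan above 0.8 rad), for 0.1 s.
7. the cap has sprung back up again (value of joint cap below 0.002 m), for 0.1 s.
At the end, for the whole second after the job is handed in: Pan home under the lip (within 8 mm along, square to 5 degrees, flat); every basket present at rest on a hook (bar within 28 mm of the hook point, tilt under 0.5 rad); fan lever beyond 0.8 rad; cap up again after two presses made with all baskets hung and the fan on (all of step 1 and (distance between basket_a_bar and hook0 below 0.028 m or distance between basket_a_bar and hook1 below 0.028 m or distance between basket_a_bar and hook2 below 0.028 m) and (distance between basket_b_bar and hook0 below 0.028 m or distance between basket_b_bar and hook1 below 0.028 m or distance between basket_b_bar and hook2 below 0.028 m) and (distance between basket_c_bar and hook0 below 0.028 m or distance between basket_c_bar and hook1 below 0.028 m or distance between basket_c_bar and hook2 below 0.028 m) and angle between each of basket_a, basket_b, basket_c's own z axis and vertical below 0.5 rad and value of joint fan above 0.8 rad and value of joint cap below 0.002 m and linear speed of each of basket_a, basket_b, basket_c below 0.1 m/s); the robot touches nothing.
It fails at once if a bystander on the bench (spanner, bearing, socket, oil bottle, jar, screwdriver, carton) is shifted more than 4 cm (distance of any of spanner, bearing, socket, oil, jar, driver, carton from where it was at the start of the episode above 0.04 m).
Of basket_a, basket_b, basket_c only 2 to 3 are there at a start; the rules pass over those that are not, and their reading is None.
At some moment in a run one of pan, basket_a, basket_b, basket_c may be knocked a few centimetres aside while the robot is not near it.
It also fails if it takes over 210 s, if anything falls off the work surface, if the arm or the gripper's body presses on something with over 40 N, if the wrist force passes 120 N, or if a joint passes its speed limit or range.

## Robot

A 6-joint arm with a two-finger parallel gripper is mounted at the origin on the work surface. World frame = base frame: x ahead of the robot, y to its left, z up, the work surface at z = 0. Lengths are in mm, angles in rad, forces in N, time in s.
With the tool pointing down it reaches from about 275 to 750 mm from the base axis. Payload 10.2 kg.
Tool frame: the origin (TCP) lies on the front face of the gripper's body, between the roots of the fingers; the fingertips stand 73 mm ahead of it and the grasp point (between the pads) lies 54 mm ahead of it; z points along the fingers, y is the line along which they close (so a half turn about z gives the same grasp; the last joint's range is limited). The gripper opens to 85 mm and grips with 20 to 120 N. Pads are 22 mm wide; open, the fingers measure 114 mm over their backs; the gripper's body (76 mm by 85 mm) begins 54 mm behind the grasp point. The pads swing forward as they close: fully open they stand 13 mm farther back than shut.
Start: joints at [-1.514, 0.313, 1.498, -0, 1.331, -0.223], TCP at [144.973, -504.594, 303.894] pointing down, gripper open.
Joint ranges: [-2.94, 2.94], [-0.97, 2.17], [0.19, 2.56], [-1.23, 4.37], [0.02, 3.11], [-2.88, 2.88]. Speed limits (rad/s): [2.39, 2.39, 3.01, 3.14, 3.14, 3.14].

## Interface

Orientations are given as a unit quaternion [w, x, y, z].
In Python, from rig import * gives the robot as it stands.
- The arm moves only by the tool step_arm, never from a script. Its argument "plan" is a list of rows, each an object with "offset": the shift along the tool's x, y, z in cm, a list of three; "rot": the turn, a rotation vector about the tool's x, y, z in degrees, a list of three; "gripper": the finger opening in cm, from 0 to 8.54. In form: [{"offset": [x, y, z], "rot": [wx, wy, wz], "gripper": gripper}, ...]. A call has 1 to 12 rows; each row is the pose to reach, as a shift and turn from the pose commanded when the call began, along the tool's axes at that moment; what a row does not reach only later rows make up. A row lasts 1/10 s, in which the tool goes at most 50 mm and 8.59 degrees, less where a joint would pass 70% of its speed; a pose out of reach is approached as far as the arm can. A call with a gripper value outside its range is refused whole. The fingers move at their own pace and stop on an object; "squeeze" is the grip in N (left out, the last holds). Time passes only in rows, so rows that repeat a pose let the fingers close. It gives the time, the measured TCP pose, the force, the opening and the grip force at its end, in the units of the state.
- sense(): the state, without advancing time (a new reading comes with each control period).
- capture(name): name is "side" or "top" or "wrist"; returns a dict with "color" (384x512x3 uint8, red, green, blue), "depth" (384x512 float32, mm along the optical axis (not along the pixel's ray), 0 where there is no reading), "vertical_fov" (degrees; the focal length in pixels is half the picture's height over the tangent of half this angle, whatever the lens; pixels are square), "cx", "cy" (the principal point, pixels), "rvec" (rotation vector, rad) and "tvec" (3), from world to camera coordinates, as OpenCV has them; the wrist camera has in their place "mount" (4x4, takes a point from camera to tool coordinates, whose origin is the TCP and whose axes are the flange's). Camera axes: x right, y down, z forward; pixel columns grow to the right and rows downward; lengths in mm; the calibration is good to about 2 mm. A picture is of the moment at which its call begins: read the wrist's pose just before it.
- finish_job(): hands the job in; it is judged then, once.
The state is a dict: "time_s": time; "joints": joint angles; "dq": joint speeds; "tau": joint torques, N m; "eef_pos": TCP position; "ee_rot": TCP orientation; "force": force on the tool from outside, world axes, zero at the start; "wrist_torque": the same for the moment, N m; "grip_width": opening from 0.0 (shut) to 1.0 (fully open); "grip_force": force on a finger pad.
Only numpy, scipy, OpenCV 4.12 (cv2) and the standard library are available. Lean on these libraries where they do the work, as an engineer would, in place of code of your own. Each camera call takes 0.05 s, during which the arm holds its last target. There are 200 camera calls.

## Working session

There is one attempt and no reset: what is moved stays moved. The work goes in short steps, Python scripts to look and compute and a tool call to move; the robot and the scene stay as the last step left them, time stands still between calls to the robot, and variables do not carry over. Pictures are saved under pics/ and viewed, at most 14 in all, crops included, and the job is handed in when it is done.

Besides the shell and the picture viewer there is one more tool, called after ">>>" by a JSON object that holds its "name" and its "arguments", one argument or row to a line. step_arm: Moves the arm, as the interface text tells. Its arguments: {"type":"object","properties":{"plan":{"type":"array"},"squeeze":{"type":"number"}},"required":["plan"]}

```bash
mkdir -p pics; ls
cat > h.py <<'E'
from rig import *
import numpy as np, cv2
from scipy.spatial.transform import Rotation as R
def Rt(s=None):
    s=s or sense(); q=s["ee_rot"]; return R.from_quat([q[1],q[2],q[3],q[0]]).as_matrix(), np.array(s["eef_pos"])
def cap(n):
    M=Rt() if n=="wrist" else None
    c=capture(n); H,W=c["depth"].shape
    f=H/2/np.tan(np.radians(c["vertical_fov"])/2); d=c["depth"].astype(float)
    v,u=np.mgrid[:H,:W]; P=np.stack([(u-c["cx"])/f*d,(v-c["cy"])/f*d,d],-1)
    if n=="wrist":
        T=np.array(c["mount"]); P=P@T[:3,:3].T+T[:3,3]; P=P@M[0].T+M[1]
    else:
        r=R.from_rotvec(np.ravel(c["rvec"])).as_matrix(); P=(P-np.ravel(c["tvec"]))@r
    P[d==0]=np.nan
    c["P"]=P; return c
def save(c,fn,box=None,s=1):
    im=c["color"][...,::-1]
    if box: im=im[box[1]:box[3],box[0]:box[2]]
    cv2.imwrite("pics/"+fn,cv2.resize(im,None,fx=s,fy=s,interpolation=cv2.INTER_CUBIC))
def pt(c,u,v,k=1):
    return np.round(np.nanmedian(c["P"][v-k:v+k+1,u-k:u+k+1].reshape(-1,3),0),1)
E
python3 - <<'E'
from h import *
import pickle
print(sense())
for n in("top","side"):
    c=cap(n); save(c,n+"0.png",s=1.5); pickle.dump(c,open(n+".pkl","wb"))
E
```

```text
pics
{'time_s': 0.0, 'joints': array([-1.51440128e+00,  3.13492646e-01,  1.49842960e+00, -1.27966412e-05,
        1.33100484e+00, -2.23385219e-01]), 'dq': array([-0.00049299, -0.00137239,  0.00013203, -0.00039636,  0.0027799 ,
       -0.00045921]), 'tau': array([-2.80685606e-05, -4.12265289e+01, -2.59740472e+01, -1.53611377e-04,
        4.17015268e-03, -9.85819746e-07]), 'eef_pos': array([ 144.9601129 , -504.42385857,  303.31600858]), 'ee_rot': array([-6.65410316e-04,  9.90230889e-01,  1.39435798e-01,  4.94520034e-05]), 'force': array([-0.60082221,  0.29203787,  0.07009951]), 'wrist_torque': array([ 0.0091452 , -0.01428733, -0.03286042]), 'grip_force': 0.0, 'grip_width': 1.0004074722553065}
```

View pics/top0.png

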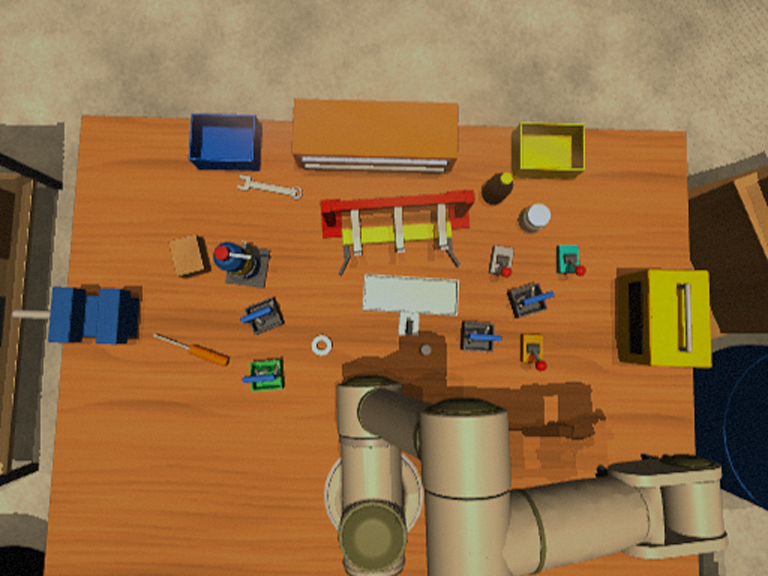

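View pics/side0.png

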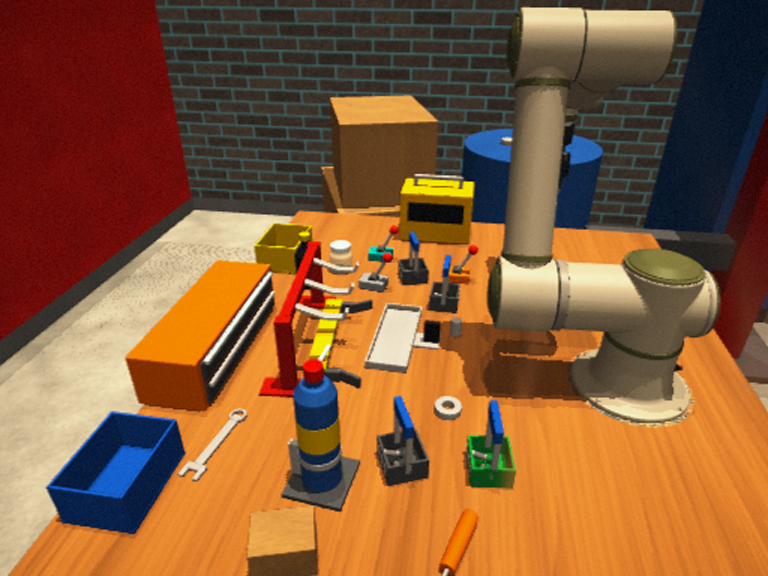

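The top view has up = +x and left = +y. Baskets with blue bars are at about (263,315), (528,298) and (480,337). The pan is at (410,295) with its fin at (408,322), the rack hooks are at (356/398/442, 235), the grey fan base is at (502,258), and the can's red cap is at (222,254). The green basket at (265,373) is a decoy.

Run:
```python
from h import *
import pickle
c=pickle.load(open("top.pkl","rb")); P=c["P"]
hsv=cv2.cvtColor(c["color"],cv2.COLOR_RGB2HSV)
h,s,v=[hsv[...,i].astype(int) for i in range(3)]
def blobs(m,name,mn=12):
    n,l,st,ce=cv2.connectedComponentsWithStats(m.astype(np.uint8))
    for i in range(1,n):
        if st[i,4]<mn: continue
        q=P[l==i]; q=q[~np.isnan(q[:,0])]
        if len(q)<5: continue
        (cx,cy),(w,hh),a=cv2.minAreaRect(q[:,:2].astype(np.float32)); 
        xy=q[:,:2]-q[:,:2].mean(0); ev,V=np.linalg.eigh(xy.T@xy); d=V[:,1]
        print(name,ce[i].round(0),st[i,4],"rect",np.round([cx,cy,w,hh]),"mean",q.mean(0).round(),"zq",np.percentile(q[:,2],[5,50,95]).round(),"major deg",np.degrees(np.arctan2(d[1],d[0])).round(1))
t=(P[...,2]>-5)&(P[...,0]>200)&(P[...,0]<900)
blobs((h>105)&(h<120)&(s>150)&(v>80)&t&(P[...,2]>85),"blue")
blobs((h>20)&(h<35)&(s>150)&(v>100)&t,"yellow")
blobs(((h<5)|(h>174))&(s>170)&(v>90)&t,"red")
blobs((s<50)&(v>130)&t,"white")
blobs((s<50)&(v>130)&t&(P[...,2]>110),"hook")
# green-lid
for u,w,nm in [(273,216,'fin'),(335,172,'fan'),(282,233,'socket'),(214,230,'bearing')]: print(nm,pt(c,u,w))
```

```text
blue [154. 165.] 13 rect [575. 326.  21.   8.] mean [576. 326. 207.] zq [203. 207. 212.] major deg -138.6
blue [152. 176.] 63 rect [540. 335.  21.  49.] mean [540. 332. 202.] zq [190. 202. 212.] major deg 98.8
blue [ 40. 209.] 383 rect [421. 740. 123.  49.] mean [421. 740. 120.] zq [116. 120. 124.] major deg 179.6
blue [ 72. 210.] 384 rect [420. 630.  49. 123.] mean [420. 629. 120.] zq [116. 120. 124.] major deg 179.7
blue [358. 198.] 68 rect [ 490. -371.   12.   68.] mean [ 489. -369.  124.] zq [120. 124. 128.] major deg 107.6
blue [171. 209.] 87 rect [434. 285.  13.  71.] mean [433. 283. 122.] zq [107. 123. 127.] major deg 115.3
blue [323. 224.] 68 rect [ 396. -247.   70.   12.] mean [ 395. -247.  124.] zq [120. 124. 128.] major deg 87.7
blue [172. 252.] 68 rect [287. 272.  11.  70.] mean [287. 272. 124.] zq [120. 124. 129.] major deg 97.7
yellow [365. 104.] 625 rect [ 855. -420.   90.  160.] mean [ 861. -427.   22.] zq [ 1.  7. 82.] major deg 91.5
yellow [338. 118.] 56 rect [ 786. -315.   23.   92.] mean [ 768. -295.  138.] zq [ 14. 150. 153.] major deg 128.7
yellow [278. 154.] 21
[... 3182 characters left out ...]
8. -39. 153.] zq [145. 153. 160.] major deg 179.2
hook [237. 154.] 124 rect [627.  57. 102.  16.] mean [630.  57. 146.] zq [135. 145. 157.] major deg -173.9
hook [266. 160.] 56 rect [610. -44.  48.  14.] mean [612. -44. 139.] zq [135. 138. 152.] major deg -176.5
hook [295. 160.] 52 rect [ 616. -145.   42.   15.] mean [ 617. -145.  141.] zq [134. 139. 156.] major deg -174.3
hook [160. 170.] 33 rect [558. 301.  46.  10.] mean [556. 303. 221.] zq [167. 232. 236.] major deg 84.3
hook [459. 211.] 35 rect [ 451. -679.    6.   98.] mean [ 450. -679.  195.] zq [193. 195. 198.] major deg 178.3
fin [420.2 -77.5  57.7]
fan [ 592.1 -308.9   33.1]
socket [ 358.8 -113.3   38.9]
bearing [362.1 142.2   0. ]
```

```bash
cat >> h.py <<'E'
def plan(x,y,z,yaw,tilt=0):
    """TCP target; tool down, tool x at world heading yaw (deg), tilt about tool y (deg). prints offset cm, rot deg"""
    M,p=Rt(); a=np.radians(yaw)
    T=np.array([[np.cos(a),np.sin(a),0],[np.sin(a),-np.cos(a),0],[0,0,-1]])@R.from_euler('y',tilt,degrees=True).as_matrix()
    o=M.T@(np.array([x,y,z])-p)/10; r=np.degrees(R.from_matrix(M.T@T).as_rotvec())
    print("offset",o.round(2).tolist(),"rot",r.round(1).tolist(),"rows",int(max(np.ceil(np.linalg.norm(o)/5),np.ceil(np.linalg.norm(r)/8.59))))
E
python3 - <<'E'
from h import *
plan(430,-60,420,6)
print(capture("wrist")["mount"].round(3))
E
```

```text
offset [39.67, -34.86, -11.61] rot [-0.1, -0.0, 10.0] rows 11
[[ 1.0000e-03 -9.4600e-01 -3.2500e-01  8.4130e+01]
 [ 1.0000e+00  1.0000e-03 -0.0000e+00  1.3520e+00]
 [ 1.0000e-03 -3.2500e-01  9.4600e-01 -7.0832e+01]
 [ 0.0000e+00  0.0000e+00  0.0000e+00  1.0000e+00]]
```

>>> {"name": "step_arm", "arguments": {
  "plan": [
    {"offset": [10, -6, -14], "rot": [0, 0, 2], "gripper": 8.5},
    {"offset": [20, -12, -14], "rot": [0, 0, 4], "gripper": 8.5},
    {"offset": [30, -18, -14], "rot": [0, 0, 8], "gripper": 8.5},
    {"offset": [54, -30, -14.6], "rot": [0, 0, 10], "gripper": 8.5},
    {"offset": [54, -30, -14.6], "rot": [0, 0, 10], "gripper": 8.5},
    {"offset": [54, -30, -14.6], "rot": [0, 0, 10], "gripper": 8.5},
    {"offset": [54, -30, -14.6], "rot": [0, 0, 10], "gripper": 8.5},
    {"offset": [54, -30, -14.6], "rot": [0, 0, 10], "gripper": 8.5},
    {"offset": [54, -30, -14.6], "rot": [0, 0, 10], "gripper": 8.5},
    {"offset": [54, -30, -14.6], "rot": [0, 0, 10], "gripper": 8.5},
    {"offset": [54, -30, -14.6], "rot": [0, 0, 10], "gripper": 8.5},
    {"offset": [54, -30, -14.6], "rot": [0, 0, 10], "gripper": 8.5}
  ]
}}

```text
time_s: 1.35
eef_pos: [548.2, -98.8, 443.2]
ee_rot: [-0.0, 0.999, 0.053, -0.0]
force: [0.3, -1.5, 0.3]
grip_width: 0.998
grip_force: 0.0
```

Run:
```python
from h import *
import pickle
print(sense()["eef_pos"])
c=cap("wrist"); save(c,"w1.png",s=1.5); pickle.dump(c,open("w1.pkl","wb"))
```

```text
[548.21880211 -98.80614425 443.1561181 ]
```

View pics/w1.png

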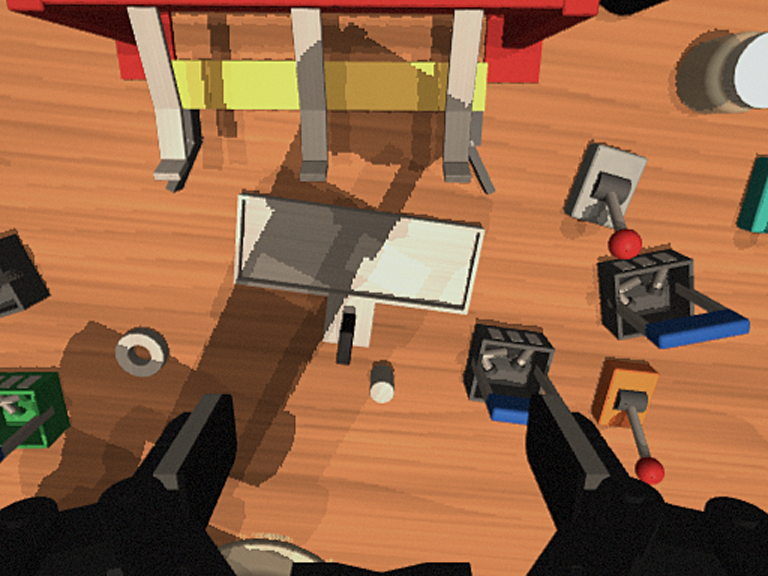

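Run:
```python
from h import *
import pickle
c=pickle.load(open("w1.pkl","rb")); P=c["P"]
hsv=cv2.cvtColor(c["color"],cv2.COLOR_RGB2HSV)
h,s,v=[hsv[...,i].astype(int) for i in range(3)]
V,U=np.mgrid[:384,:512]
m=(h>20)&(h<35)&(s>120)&(U>110)&(U<330)&(V<80)&(abs(P[...,2]-30)<6)
q=P[m];print("lip n",len(q),"z",np.median(q[:,2]))
for i in range(3):
  a=np.radians(6)if i==0 else a
  ex=np.array([np.cos(a),np.sin(a)]);ey=np.array([-np.sin(a),np.cos(a)])
  X=q[:,:2]@ex;Y=q[:,:2]@ey
  b=np.arange(Y.min()+5,Y.max()-5,6);f=np.array([[t+3,np.percentile(X[(Y>=t)&(Y<t+6)],2)] for t in b if ((Y>=t)&(Y<t+6)).sum()>8])
  k=np.polyfit(f[:,0],f[:,1],1); r=f[:,1]-np.polyval(k,f[:,0]); g=abs(r)<4; k=np.polyfit(f[g,0],f[g,1],1)
  a-=np.arctan(k[0])
print("yaw",np.degrees(a),"resid",np.std(r))
ex=np.array([np.cos(a),np.sin(a)]);ey=np.array([-np.sin(a),np.cos(a)])
X=q[:,:2]@ex;print("lip X range",np.percentile(X,[2,98]),np.median(f[:,1]))
# hooks: low sat, z 130..160
m=(s<60)&(P[...,2]>130)&(P[...,2]<145)&(P[...,0]>560); q=P[m]; X=q[:,:2]@ex;Y=q[:,:2]@ey
o=np.argsort(Y);Ys=Y[o];sp=np.where(np.diff(Ys)>30)[0]
for g in np.split(o,sp+1): print("hook n",len(g),"Y",np.percentile(Y[g],[3,97]).round(1),"X",np.percentile(X[g],[2,98]).round(1),"z",np.median(q[g,2]).round(1))
# rail top
m=(P[...,2]>160)&(P[...,2]<175)&(s>120);q=P[m];print("rail X",np.percentile(q[:,:2]@ex,[2,98]).round(1),"Y",np.percentile(q[:,:2]@ey,[0.5,99.5]))
# pan
m=(P[...,2]>-8)&(P[...,2]<24)&(s<60)&(v>60)&(U>150)&(U<330)&(V>120)&(V<215)
n,l,st,_=cv2.connectedComponentsWithStats(m.astype(np.uint8));i=1+np.argmax(st[1:,4]);q=P[l==i]
print("pan",len(q),cv2.minAreaRect(q[:,:2].astype(np.float32)))
for u,w in [(159,129),(322,153),(311,207),(157,187)]: print("corner",pt(c,u,w))
m=(P[...,2]>46)&(P[...,2]<66)&(U>215)&(U<250)&(V>195)&(V<250);q=P[m];print("fin",len(q),cv2.minAreaRect(q[:,:2].astype(np.float32)),q.mean(0))
```

```text
lip n 2498 z 31.081189200469765
yaw 11.657681690266696 resid 7.42046416015758
lip X range [603.39041433 657.47656121] 623.7361730901357
hook n 925 Y [-277.6 -259.7] X [561.7 613.6] z 139.4
hook n 924 Y [-178.9 -160.5] X [571.8 624.1] z 139.4
hook n 975 Y [-80.3 -61.4] X [581.5 633.9] z 139.3
rail X [645.2 683.3] Y [-349.83859557   -3.5363847 ]
pan 9605 ((480.0784912109375, -80.80193328857422), (239.9154052734375, 123.68907928466797), 88.08277130126953)
corner [545.   40.6   1. ]
corner [ 535.5 -201.6   16.3]
corner [ 449.5 -199.1   17.8]
corner [458.8  37.5  18.4]
fin 234 ((414.006103515625, -78.2938461303711), (13.836904525756836, 36.32545471191406), 88.28012084960938) [416.03503194 -78.34754299  55.95687696]
```

Run:
```python
from h import *
import pickle
c=pickle.load(open("w1.pkl","rb")); P=c["P"]
hsv=cv2.cvtColor(c["color"],cv2.COLOR_RGB2HSV)
h,s,v=[hsv[...,i].astype(int) for i in range(3)]
V,U=np.mgrid[:384,:512]
a=np.radians(5.95);ex=np.array([np.cos(a),np.sin(a)]);ey=np.array([-np.sin(a),np.cos(a)])
m=(h>20)&(h<35)&(s>120)&(U>110)&(U<330)&(V<80)&(abs(P[...,2]-30)<4)
q=P[m];X=q[:,:2]@ex;Y=q[:,:2]@ey
for t in np.arange(Y.min(),Y.max(),20):
  g=(Y>=t)&(Y<t+20); print(t.round(),np.percentile(X[g],[3,97]).round(1),g.sum())
m=(s<60)&(P[...,2]>130)&(P[...,2]<162)&(P[...,0]>560); q=P[m]; X=q[:,:2]@ex;Y=q[:,:2]@ey
o=np.argsort(Y);sp=np.where(np.diff(Y[o])>30)[0]
for g in np.split(o,sp+1):
  fl=g[q[g,2]<142]; print("hook Y",np.percentile(Y[g],[3,97]).round(1),"X",np.percentile(X[g],[1,99]).round(1),"flatX",np.percentile(X[fl],[2,98]).round(1))
m=(P[...,2]>160)&(P[...,2]<175)&(s>120);q=P[m];print("rail X",np.percentile(q[:,:2]@ex,[2,98]).round(1),"Y",np.percentile(q[:,:2]@ey,[0.5,99.5]))
```

```text
-247.0 [623.3 659.7] 225
-227.0 [652.  660.9] 3
-207.0 [651.3 660.9] 78
-187.0 [655.  660.8] 14Traceback (most recent call last):
  File "<stdin>", line 11, in <module>
    return _quantile_unchecked(
        a, q, axis, out, overwrite_input, method, keepdims, weights)
    return _ureduce(a,
                    func=_quantile_ureduce_func,
    ...<5 lines>...
                    overwrite_input=overwrite_input,
                    method=method)
    r = func(a, **kwargs)
    result = _quantile(arr,
                       quantiles=q,
    ...<2 lines>...
                       out=out,
                       weights=wgt)
    slices_having_nans = np.isnan(arr[-1, ...])
                                  ~~~^^^^^^^^^
IndexError: index -1 is out of bounds for axis 0 with size 0
```

Run:
```python
from h import *
import pickle
c=pickle.load(open("w1.pkl","rb")); P=c["P"]
hsv=cv2.cvtColor(c["color"],cv2.COLOR_RGB2HSV)
h,s,v=[hsv[...,i].astype(int) for i in range(3)]
V,U=np.mgrid[:384,:512]
a=np.radians(5.95);ex=np.array([np.cos(a),np.sin(a)]);ey=np.array([-np.sin(a),np.cos(a)])
m=(h>15)&(h<38)&(s>100)&(U>110)&(U<330)&(V<80)&(P[...,2]>24)&(P[...,2]<38)
q=P[m];X=q[:,:2]@ex;Y=q[:,:2]@ey
for t in np.arange(Y.min(),Y.max(),25):
  g=(Y>=t)&(Y<t+25)
  if g.sum()>20: print(t.round(),np.percentile(X[g],[3,97]).round(1),g.sum())
m=(s<60)&(P[...,2]>130)&(P[...,2]<162)&(P[...,0]>560); q=P[m]; X=q[:,:2]@ex;Y=q[:,:2]@ey
o=np.argsort(Y);sp=np.where(np.diff(Y[o])>30)[0]
for g in np.split(o,sp+1):
  fl=g[q[g,2]<142]; print("hook Y",np.percentile(Y[g],[3,97]).round(1),"X",np.percentile(X[g],[1,99]).round(1),"flatX",np.percentile(X[fl],[2,98]).round(1))
m=(P[...,2]>160)&(P[...,2]<175)&(s>120);q=P[m];print("rail X",np.percentile(q[:,:2]@ex,[2,98]).round(1),"Y",np.percentile(q[:,:2]@ey,[0.5,99.5]))
```

```text
-247.0 [623.3 659.8] 241
-222.0 [624.4 660.4] 379
-197.0 [624.2 659.9] 596
-172.0 [623.3 660.4] 608
-147.0 [624.2 660.7] 638
-122.0 [624.2 661.4] 376
-97.0 [624.1 660.8] 261
-72.0 [625.2 660.7] 612
-47.0 [624.3 661.1] 610
-22.0 [625.1 661.4] 614
3.0 [625.1 661.5] 478
hook Y [-217.2 -200.7] X [577.6 678.7] flatX [586.4 630. ]
hook Y [-117.8 -101.4] X [577.3 679. ] flatX [587.  629.8]
hook Y [-18.2  -1.6] X [577.1 679.5] flatX [587.  630.4]
rail X [675.6 683.3] Y [-283.65760036   64.36336948]
```

```bash
cat >> h.py <<'E'
def gp(x,y,z,yaw,tilt=0):
    "as plan, but x,y,z is the grasp point (54 mm ahead of the TCP)"
    a=np.radians(yaw);t=np.radians(tilt)
    d=np.array([np.cos(a)*np.sin(t),np.sin(a)*np.sin(t),-np.cos(t)])
    plan(*(np.array([x,y,z])-54*d),yaw,tilt)
E
python3 - <<'E'
from h import *
gp(414,-78.5,140,-1.8,25); gp(414,-78.5,40,-1.8,25); print(sense()["joints"])
E
```

```text
offset [-15.8, -3.35, 25.4] rot [-1.9, 24.9, 8.0] rows 7
offset [-15.82, -3.32, 35.4] rot [-1.9, 24.9, 8.0] rows 8
[-0.37956655  0.34343019  1.10126347  0.00285517  1.69618917  1.08117536]
```

>>> {"name": "step_arm", "arguments": {
  "plan": [
    {"offset": [-4, -0.8, 6], "rot": [-0.5, 6, 2], "gripper": 5.5},
    {"offset": [-8, -1.7, 12], "rot": [-1, 12.5, 4], "gripper": 5.5},
    {"offset": [-12, -2.5, 18], "rot": [-1.4, 18.7, 6], "gripper": 5.5},
    {"offset": [-15.8, -3.35, 25.4], "rot": [-1.9, 24.9, 8], "gripper": 5.5},
    {"offset": [-15.8, -3.35, 25.4], "rot": [-1.9, 24.9, 8], "gripper": 5.5},
    {"offset": [-15.8, -3.35, 25.4], "rot": [-1.9, 24.9, 8], "gripper": 5.5},
    {"offset": [-15.8, -3.35, 25.4], "rot": [-1.9, 24.9, 8], "gripper": 5.5},
    {"offset": [-15.8, -3.35, 25.4], "rot": [-1.9, 24.9, 8], "gripper": 5.5},
    {"offset": [-15.8, -3.35, 25.4], "rot": [-1.9, 24.9, 8], "gripper": 5.5},
    {"offset": [-15.8, -3.35, 25.4], "rot": [-1.9, 24.9, 8], "gripper": 5.5}
  ]
}}

```text
time_s: 2.4
eef_pos: [387.6, -84.5, 190.4]
ee_rot: [0.006, 0.976, -0.018, 0.217]
force: [-0.3, -1.0, -0.7]
grip_width: 0.647
grip_force: 0.0
```

Run:
```python
from h import *
gp(414,-78.5,40,-1.8,25)
c=cap("wrist"); save(c,"w2.png")
```

```text
offset [-4.0, -0.72, 9.32] rot [0.3, -0.1, -0.2] rows 3
```

View pics/w2.png

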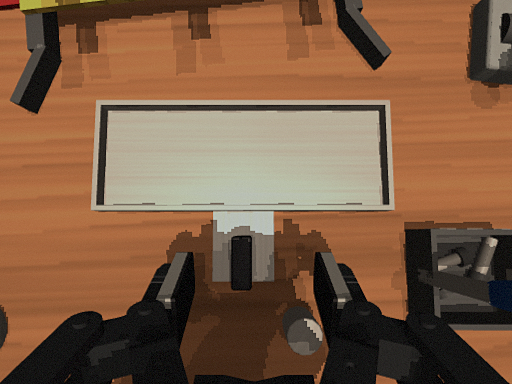

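The fin (241,262) lies straight between the fingers, 7 mm to the left as computed. I'll descend and grip.

>>> {"name": "step_arm", "arguments": {
  "plan": [
    {"offset": [-2, -0.7, 4.5], "rot": [0, 0, 0], "gripper": 5.5},
    {"offset": [-4, -0.7, 9.3], "rot": [0, 0, 0], "gripper": 5.5},
    {"offset": [-4, -0.7, 9.3], "rot": [0, 0, 0], "gripper": 5.5},
    {"offset": [-4, -0.7, 9.3], "rot": [0, 0, 0], "gripper": 5.5},
    {"offset": [-4, -0.7, 9.3], "rot": [0, 0, 0], "gripper": 0.5},
    {"offset": [-4, -0.7, 9.3], "rot": [0, 0, 0], "gripper": 0.5},
    {"offset": [-4, -0.7, 9.3], "rot": [0, 0, 0], "gripper": 0.5},
    {"offset": [-4, -0.7, 9.3], "rot": [0, 0, 0], "gripper": 0.5},
    {"offset": [-4, -0.7, 9.3], "rot": [0, 0, 0], "gripper": 0.5},
    {"offset": [-4, -0.7, 9.3], "rot": [0, 0, 0], "gripper": 0.5}
  ],
  "squeeze": 40
}}

```text
time_s: 3.45
eef_pos: [390.3, -77.5, 89.1]
ee_rot: [0.006, 0.976, -0.017, 0.217]
force: [-2.9, 0.9, 8.5]
grip_width: 0.158
grip_force: 39.1
```

Run:
```python
from h import *
M,p=Rt(); print(p+54*M[:,2], np.degrees(np.arctan2(M[1,0],M[0,0])))
a=np.radians(5.8);O=np.array([611.6,-46.3]);ex=np.array([np.cos(a),np.sin(a)])
for dx in(-45,-15,0,4):
    f=O+(dx-83)*ex; gp(*f,p[2]+54*M[2,2],5.8,25)
```

```text
[413.22235298 -78.50448131  40.23889949] -1.9825743547600911
offset [6.4, -1.85, 2.99] rot [3.5, -0.1, -7.1] rows 2
offset [9.09, -2.26, 4.25] rot [3.5, -0.1, -7.1] rows 3
offset [10.43, -2.47, 4.88] rot [3.5, -0.1, -7.1] rows 3
offset [10.79, -2.52, 5.05] rot [3.5, -0.1, -7.1] rows 3
```

>>> {"name": "step_arm", "arguments": {
  "plan": [
    {"offset": [1.2, -0.5, 0.6], "rot": [1.2, 0, -2.4], "gripper": 0.5},
    {"offset": [2.4, -1.0, 1.15], "rot": [2.4, 0, -4.8], "gripper": 0.5},
    {"offset": [3.7, -1.4, 1.73], "rot": [3.5, -0.1, -7.1], "gripper": 0.5},
    {"offset": [3.7, -1.4, 1.73], "rot": [3.5, -0.1, -7.1], "gripper": 0.5},
    {"offset": [5, -1.63, 2.35], "rot": [3.5, -0.1, -7.1], "gripper": 0.5},
    {"offset": [6.4, -1.85, 2.99], "rot": [3.5, -0.1, -7.1], "gripper": 0.5},
    {"offset": [7.7, -2.05, 3.6], "rot": [3.5, -0.1, -7.1], "gripper": 0.5},
    {"offset": [9.1, -2.26, 4.25], "rot": [3.5, -0.1, -7.1], "gripper": 0.5},
    {"offset": [9.1, -2.26, 4.25], "rot": [3.5, -0.1, -7.1], "gripper": 0.5}
  ]
}}

```text
time_s: 4.35
eef_pos: [492.1, -58.8, 89.0]
ee_rot: [-0.01, 0.975, 0.049, 0.216]
force: [4.7, -0.1, 3.5]
grip_width: 0.156
grip_force: 40.3
```

Run:
```python
from h import *
M,p=Rt(); print(p+54*M[:,2], np.degrees(np.arctan2(M[1,0],M[0,0])))
a=np.radians(5.8);O=np.array([611.6,-46.3]);ex=np.array([np.cos(a),np.sin(a)])
for dx in(0,4,8):
    f=O+(dx-83)*ex; gp(*f,p[2]+54*M[2,2],5.8,25)
c=cap("wrist"); save(c,"w3.png")
```

```text
[514.88258078 -56.5603177   40.02831405] 5.758482343828767
offset [1.3, -0.04, 0.6] rot [0.1, -0.0, -0.0] rows 1
offset [1.66, -0.04, 0.77] rot [0.1, -0.0, -0.0] rows 1
offset [2.02, -0.04, 0.94] rot [0.1, -0.0, -0.0] rows 1
```

View pics/w3.png

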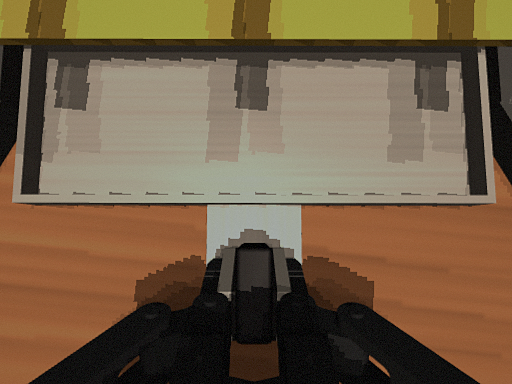

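The pan is square and entering under the lip, centred between the cheeks. I'll push the last 15 mm to the stop.

>>> {"name": "step_arm", "arguments": {
  "plan": [
    {"offset": [0.5, 0, 0.23], "rot": [0, 0, 0], "gripper": 0.5},
    {"offset": [0.9, 0, 0.42], "rot": [0, 0, 0], "gripper": 0.5},
    {"offset": [1.3, 0, 0.6], "rot": [0, 0, 0], "gripper": 0.5},
    {"offset": [1.5, 0, 0.7], "rot": [0, 0, 0], "gripper": 0.5},
    {"offset": [1.5, 0, 0.7], "rot": [0, 0, 0], "gripper": 0.5}
  ]
}}

```text
time_s: 4.9
eef_pos: [507.0, -57.1, 89.0]
ee_rot: [-0.011, 0.975, 0.049, 0.216]
force: [-7.9, 0.3, 16.8]
grip_width: 0.157
grip_force: 42.8
```

>>> {"name": "step_arm", "arguments": {
  "plan": [
    {"offset": [0.2, 0, 0.07], "rot": [0, 0, 0], "gripper": 0.5},
    {"offset": [0.2, 0, 0.07], "rot": [0, 0, 0], "gripper": 0.5},
    {"offset": [0.2, 0, 0.07], "rot": [0, 0, 0], "gripper": 0.5}
  ]
}}

```text
time_s: 5.2
eef_pos: [508.0, -56.7, 88.9]
ee_rot: [-0.011, 0.975, 0.049, 0.215]
force: [-20.6, -2.2, 24.3]
grip_width: 0.151
grip_force: 44.6
```

>>> {"name": "step_arm", "arguments": {
  "plan": [
    {"offset": [-0.1, 0, -0.1], "rot": [0, 0, 0], "gripper": 5},
    {"offset": [-0.1, 0, -0.1], "rot": [0, 0, 0], "gripper": 5},
    {"offset": [-0.1, 0, -0.1], "rot": [0, 0, 0], "gripper": 5},
    {"offset": [-0.1, 0, -0.1], "rot": [0, 0, 0], "gripper": 5},
    {"offset": [-1, 0, -5], "rot": [0, 0, 0], "gripper": 5},
    {"offset": [-1, 0, -10], "rot": [0, 0, 0], "gripper": 5},
    {"offset": [-1, 0, -15], "rot": [0, 0, 0], "gripper": 5},
    {"offset": [-1, 0, -18], "rot": [0, 0, 0], "gripper": 5},
    {"offset": [-1, 0, -18], "rot": [0, 0, 0], "gripper": 5}
  ]
}}

```text
time_s: 6.1
eef_pos: [425.2, -65.8, 250.3]
ee_rot: [-0.009, 0.975, 0.049, 0.218]
force: [-0.0, 0.4, -0.6]
grip_width: 0.589
grip_force: 0.0
```

Run:
```python
from h import *
print(sense()["eef_pos"],sense()["joints"].round(2))
c=cap("wrist"); save(c,"w4.png"); P=c["P"]
U,V=np.meshgrid(np.arange(512),np.arange(384))
m=(P[...,2]>46)&(P[...,2]<62)&(abs(P[...,1]+55)<30)&(P[...,0]>490)&(P[...,0]<570);q=P[m]
print(len(q),cv2.minAreaRect(q[:,:2].astype(np.float32)),q.mean(0))
gp(395.5,-247,190,2,0);gp(395.5,-247,110,2,0)
```

```text
[425.185438   -65.75118838 250.25070318] [-0.54  0.01  2.06  0.38  0.75  0.69]
685 ((529.9806518554688, -55.398590087890625), (35.31169509887695, 14.03808307647705), 5.859340667724609) [529.26522269 -55.57105123  56.34668813]
offset [-4.51, 17.76, -1.62] rot [-0.8, -25.0, 3.7] rows 4
offset [-7.9, 17.75, 5.63] rot [-0.8, -25.0, 3.7] rows 5
```

View pics/w4.png

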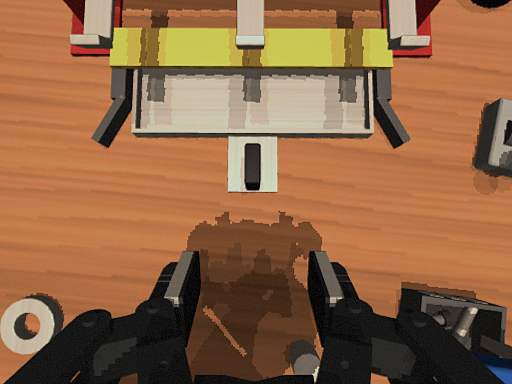

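Pan is home: fin at (530,-55), yaw 5.9°, tray rear hidden under the lip at rows 28–68. Now the near-right basket. I'll grip across its bar with the fingertips high so they clear the hook.

```bash
cat >> h.py <<'E'
def bars(c):
    hsv=cv2.cvtColor(c["color"],cv2.COLOR_RGB2HSV); P=c["P"]
    m=(hsv[...,0]>100)&(hsv[...,0]<125)&(hsv[...,1]>120)&(hsv[...,2]>50)&(P[...,2]>60)&(P[...,2]<190)&(P[...,1]<430)
    n,l,st,_=cv2.connectedComponentsWithStats(m.astype(np.uint8))
    for i in range(1,n):
        if st[i,4]<40: continue
        q=P[l==i]; zt=np.percentile(q[:,2],90); q=q[q[:,2]>zt-7]
        (x,y),_,_=r=cv2.minAreaRect(q[:,:2].astype(np.float32)); b=cv2.boxPoints(r); e=b[1]-b[0]; f=b[2]-b[1]
        if np.linalg.norm(f)>np.linalg.norm(e): e,f=f,e
        print("bar",np.round([x,y,zt],1),"len/wid",np.round([np.linalg.norm(e),np.linalg.norm(f)],1),"dir",np.degrees(np.arctan2(e[1],e[0])).round(1)%180)
E
python3 - <<'E'
from h import *
gp(395.5,-247,200,87.7,0)
E
```

```text
offset [-4.09, 17.76, -2.53] rot [17.9, -20.5, -80.5] rows 10
```

>>> {"name": "step_arm", "arguments": {
  "plan": [
    {"offset": [-4.1, 17.7, -2.5], "rot": [17.9, -20.5, -80.5], "gripper": 6},
    {"offset": [-4.1, 17.7, -2.5], "rot": [17.9, -20.5, -80.5], "gripper": 6},
    {"offset": [-4.1, 17.7, -2.5], "rot": [17.9, -20.5, -80.5], "gripper": 6},
    {"offset": [-4.1, 17.7, -2.5], "rot": [17.9, -20.5, -80.5], "gripper": 6},
    {"offset": [-4.1, 17.7, -2.5], "rot": [17.9, -20.5, -80.5], "gripper": 6},
    {"offset": [-4.1, 17.7, -2.5], "rot": [17.9, -20.5, -80.5], "gripper": 6},
    {"offset": [-4.1, 17.7, -2.5], "rot": [17.9, -20.5, -80.5], "gripper": 6},
    {"offset": [-4.1, 17.7, -2.5], "rot": [17.9, -20.5, -80.5], "gripper": 6},
    {"offset": [-4.1, 17.7, -2.5], "rot": [17.9, -20.5, -80.5], "gripper": 6},
    {"offset": [-4.1, 17.7, -2.5], "rot": [17.9, -20.5, -80.5], "gripper": 6},
    {"offset": [-4.1, 17.7, -2.5], "rot": [17.9, -20.5, -80.5], "gripper": 6},
    {"offset": [-4.1, 17.7, -2.5], "rot": [17.9, -20.5, -80.5], "gripper": 6}
  ]
}}

```text
time_s: 7.35
eef_pos: [395.8, -245.8, 251.0]
ee_rot: [-0.003, 0.722, 0.692, 0.0]
force: [0.1, 1.1, -0.3]
grip_width: 0.7
grip_force: 0.0
```

Run:
```python
from h import *
c=cap("wrist"); bars(c); save(c,"w5.png"); print("top");bars(cap("top"))
gp(395.5,-247,200,87.7,0)
gp(395.5,-247,122,87.7,0)
```

```text
bar [ 395.2 -248.7  125.4] len/wid [72.1 13.3] dir 88.1
bar [ 492.5 -380.3  125.2] len/wid [14.1  8.4] dir 3.2
top
bar [818.2 366.5  82.6] len/wid [117.3  49.5] dir 114.3
bar [ 489.  -370.9  127.5] len/wid [68.3 12.6] dir 105.6
bar [434.  284.5 126.7] len/wid [71.1 12.7] dir 113.4
bar [287.9 271.6 127.9] len/wid [69.6 13. ] dir 97.4
offset [-0.08, -0.01, -0.25] rot [-0.2, -0.2, -0.1] rows 1
offset [-0.11, 0.01, 7.55] rot [-0.2, -0.2, -0.1] rows 2
```

View pics/w5.png

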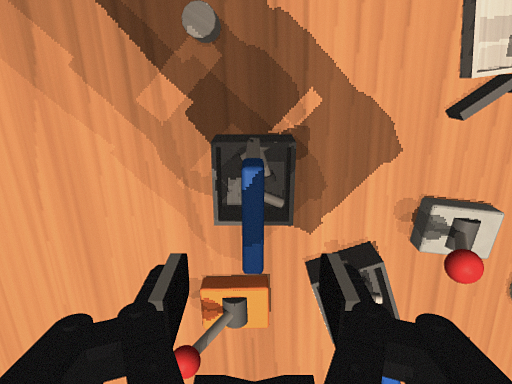

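The bar at (253,218) is centred between the fingers and lies along the tool x axis. I'll descend, grip and lift.

>>> {"name": "step_arm", "arguments": {
  "plan": [
    {"offset": [-0.2, 0, 4], "rot": [0, 0, 0], "gripper": 6},
    {"offset": [-0.2, 0, 7.6], "rot": [0, 0, 0], "gripper": 6},
    {"offset": [-0.2, 0, 7.6], "rot": [0, 0, 0], "gripper": 0.6},
    {"offset": [-0.2, 0, 7.6], "rot": [0, 0, 0], "gripper": 0.6},
    {"offset": [-0.2, 0, 7.6], "rot": [0, 0, 0], "gripper": 0.6},
    {"offset": [-0.2, 0, 7.6], "rot": [0, 0, 0], "gripper": 0.6},
    {"offset": [-0.2, 0, 7.6], "rot": [0, 0, 0], "gripper": 0.6},
    {"offset": [-0.2, 0, 7.6], "rot": [0, 0, 0], "gripper": 0.6},
    {"offset": [-0.2, 0, 5], "rot": [0, 0, 0], "gripper": 0.6},
    {"offset": [-0.2, 0, 2], "rot": [0, 0, 0], "gripper": 0.6},
    {"offset": [-0.2, 0, -1.5], "rot": [0, 0, 0], "gripper": 0.6},
    {"offset": [-0.2, 0, -1.5], "rot": [0, 0, 0], "gripper": 0.6}
  ],
  "squeeze": 50
}}

```text
time_s: 8.65
eef_pos: [396.5, -249.1, 271.9]
ee_rot: [0.003, 0.721, 0.693, -0.0]
force: [1.0, 0.0, -2.5]
grip_width: 0.147
grip_force: 50.2
```

Run:
```python
from h import *
bars(cap("wrist")); s=sense(); print(s["eef_pos"])
a=np.radians(5.8);O=np.array([610.8,-47]);ex=np.array([np.cos(a),np.sin(a)])
# grasp pt z: bar underside +26
for n,dx,u in(("stage",-100,172),("in",0,172),("seat",0,138)):
    print(n);gp(*(O+dx*ex),u+26,95.8)
```

```text
bar [ 479.8 -338.2  119.4] len/wid [11.3  3.1] dir 3.2
bar [ 494.1 -394.3  125.3] len/wid [25.5  4.7] dir 137.9
[ 395.96403379 -248.53401253  269.40023524]
stage
offset [19.59, 10.75, 1.72] rot [0.1, 0.1, -8.1] rows 5
in
offset [21.0, 20.65, 1.73] rot [0.1, 0.1, -8.1] rows 6
seat
offset [21.01, 20.65, 5.13] rot [0.1, 0.1, -8.1] rows 6
```

>>> {"name": "step_arm", "arguments": {
  "plan": [
    {"offset": [5, 2.7, 0], "rot": [0, 0, -2], "gripper": 0.6},
    {"offset": [9, 5, 0.5], "rot": [0, 0, -4], "gripper": 0.6},
    {"offset": [13, 7, 1], "rot": [0, 0, -6], "gripper": 0.6},
    {"offset": [17, 9, 1.4], "rot": [0, 0, -7], "gripper": 0.6},
    {"offset": [19.6, 10.7, 1.7], "rot": [0, 0, -8.1], "gripper": 0.6},
    {"offset": [19.6, 10.7, 1.7], "rot": [0, 0, -8.1], "gripper": 0.6},
    {"offset": [19.6, 10.7, 1.7], "rot": [0, 0, -8.1], "gripper": 0.6},
    {"offset": [19.6, 10.7, 1.7], "rot": [0, 0, -8.1], "gripper": 0.6}
  ]
}}

```text
time_s: 9.5
eef_pos: [509.8, -57.2, 249.8]
ee_rot: [-0.002, 0.671, 0.742, -0.0]
force: [0.3, 0.5, -2.5]
grip_width: 0.148
grip_force: 50.2
```

Run:
```python
from h import *
c=cap("side"); save(c,"s1.png",(120,130,420,330),2.5); bars(cap("top"))
s=sense(); print(s["eef_pos"],s["force"])
a=np.radians(5.8);O=np.array([610.8,-47]);ex=np.array([np.cos(a),np.sin(a)])
for n,dx,u in(("in",0,172),("seat",0,138)):
    print(n);gp(*(O+dx*ex),u+26,95.8)
```

```text
bar [841.1 376.1  82.3] len/wid [108.8  64.7] dir 92.6
bar [ 489.4 -370.4  126.9] len/wid [69.7 13. ] dir 107.3
bar [433.6 285.1 127. ] len/wid [71.8 13.3] dir 112.9
bar [288.2 271.6 126.8] len/wid [69.6 13.2] dir 98.6
[509.89451302 -57.43456015 250.1780018 ] [-0.59267435 -0.57989729 -1.75227007]
in
offset [0.03, 10.14, -0.21] rot [-0.2, -0.1, -0.1] rows 3
seat
offset [0.03, 10.15, 3.19] rot [-0.2, -0.1, -0.1] rows 3
```

View pics/s1.png

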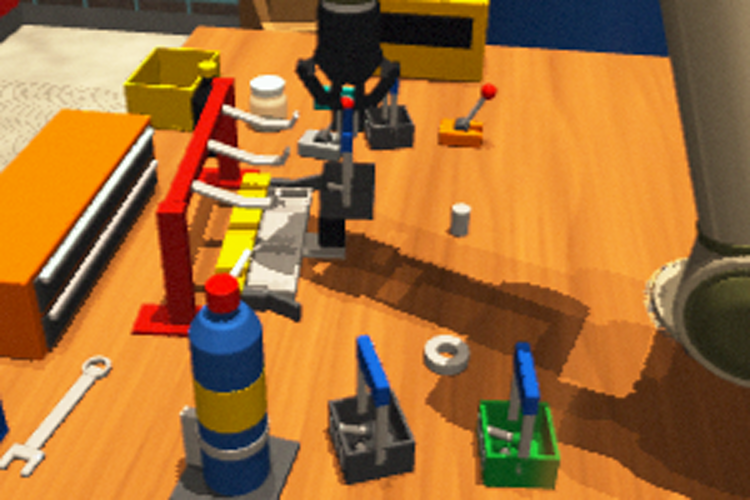

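The basket hangs upright in the grip before the middle hook (basket at 350,190; hook tip at 287,155). I'll insert and lower.

>>> {"name": "step_arm", "arguments": {
  "plan": [
    {"offset": [0, 3, -0.2], "rot": [0, 0, 0], "gripper": 0.6},
    {"offset": [0, 6, -0.2], "rot": [0, 0, 0], "gripper": 0.6},
    {"offset": [0, 8.5, -0.2], "rot": [0, 0, 0], "gripper": 0.6},
    {"offset": [0, 10.1, -0.2], "rot": [0, 0, 0], "gripper": 0.6},
    {"offset": [0, 10.1, -0.2], "rot": [0, 0, 0], "gripper": 0.6},
    {"offset": [0, 10.1, 1], "rot": [0, 0, 0], "gripper": 0.6},
    {"offset": [0, 10.1, 2], "rot": [0, 0, 0], "gripper": 0.6},
    {"offset": [0, 10.1, 2.8], "rot": [0, 0, 0], "gripper": 0.6},
    {"offset": [0, 10.1, 2.8], "rot": [0, 0, 0], "gripper": 0.6}
  ]
}}

```text
time_s: 10.5
eef_pos: [610.0, -46.4, 220.8]
ee_rot: [-0.003, 0.671, 0.742, -0.001]
force: [-0.6, 0.3, -1.9]
grip_width: 0.149
grip_force: 50.2
```

Free so far, with the bar about 3 mm above the trough. I'll lower until contact.

>>> {"name": "step_arm", "arguments": {
  "plan": [
    {"offset": [0, 0, 0.15], "rot": [0, 0, 0], "gripper": 0.6},
    {"offset": [0, 0, 0.3], "rot": [0, 0, 0], "gripper": 0.6},
    {"offset": [0, 0, 0.4], "rot": [0, 0, 0], "gripper": 0.6},
    {"offset": [0, 0, 0.4], "rot": [0, 0, 0], "gripper": 0.6}
  ]
}}

```text
time_s: 10.9
eef_pos: [610.6, -46.4, 219.7]
ee_rot: [-0.001, 0.67, 0.742, 0.0]
force: [-5.5, 0.8, 9.2]
grip_width: 0.148
grip_force: 51.6
```

>>> {"name": "step_arm", "arguments": {
  "plan": [
    {"offset": [0, 0, -0.05], "rot": [0, 0, 0], "gripper": 2.6},
    {"offset": [0, 0, -0.05], "rot": [0, 0, 0], "gripper": 2.6},
    {"offset": [0, 0, -0.05], "rot": [0, 0, 0], "gripper": 2.6},
    {"offset": [0, 0, -0.05], "rot": [0, 0, 0], "gripper": 2.6}
  ]
}}

```text
time_s: 11.3
eef_pos: [612.2, -46.3, 219.6]
ee_rot: [0.001, 0.67, 0.742, 0.002]
force: [8.9, 1.6, -0.2]
grip_width: 0.301
grip_force: 4.2
```

Run:
```python
from h import *
c=cap("side"); save(c,"s2.png",(180,150,300,250),5)
```

```text
(no output)
```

View pics/s2.png

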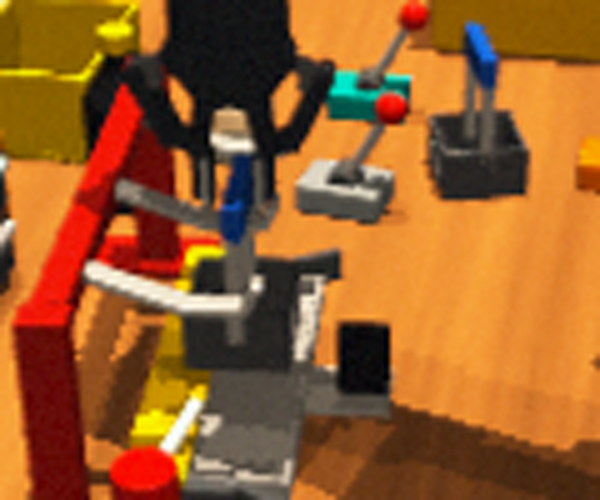

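The basket is seated on the middle hook, and the front finger lightly touches the hook's tip. I'll narrow the opening a little and rise straight up.

>>> {"name": "step_arm", "arguments": {
  "plan": [
    {"offset": [0, 0, -0.05], "rot": [0, 0, 0], "gripper": 2.1},
    {"offset": [0, 0, -0.05], "rot": [0, 0, 0], "gripper": 2.1},
    {"offset": [0, 0, -1], "rot": [0, 0, 0], "gripper": 2.1},
    {"offset": [0, 0, -2], "rot": [0, 0, 0], "gripper": 2.4},
    {"offset": [0, 0, -3], "rot": [0, 0, 0], "gripper": 3},
    {"offset": [0, 0, -6], "rot": [0, 0, 0], "gripper": 6},
    {"offset": [0, 0, -9], "rot": [0, 0, 0], "gripper": 6},
    {"offset": [0, 0, -9], "rot": [0, 0, 0], "gripper": 6}
  ]
}}

```text
time_s: 12.15
eef_pos: [611.7, -46.7, 313.8]
ee_rot: [0.002, 0.67, 0.742, 0.002]
force: [0.4, 0.1, 0.3]
grip_width: 0.706
grip_force: 0.0
```

Run:
```python
from h import *
bars(cap("wrist"));print("top");bars(cap("top"))
gp(489.5,-370.5,245,107,0)
```

```text
bar [611.1 -46.9 167.5] len/wid [72.6 13.5] dir 95.4
top
bar [818.9 367.3  82.5] len/wid [117.9  47. ] dir 113.5
bar [ 489.3 -370.4  127.3] len/wid [70.3 12.9] dir 107.2
bar [433.7 285.7 127.2] len/wid [70.6 13.8] dir 113.3
offset [-31.0, -15.35, 1.0] rot [-0.1, -0.1, -11.2] rows 7
```

Hung: bar at (611,-47), top 167. Next, the right-hand basket.

>>> {"name": "step_arm", "arguments": {
  "plan": [
    {"offset": [-5, -2.5, 0], "rot": [0, 0, -2], "gripper": 6},
    {"offset": [-31, -15.3, 1], "rot": [0, 0, -11.2], "gripper": 6},
    {"offset": [-31, -15.3, 1], "rot": [0, 0, -11.2], "gripper": 6},
    {"offset": [-31, -15.3, 1], "rot": [0, 0, -11.2], "gripper": 6},
    {"offset": [-31, -15.3, 1], "rot": [0, 0, -11.2], "gripper": 6},
    {"offset": [-31, -15.3, 1], "rot": [0, 0, -11.2], "gripper": 6},
    {"offset": [-31, -15.3, 1], "rot": [0, 0, -11.2], "gripper": 6},
    {"offset": [-31, -15.3, 1], "rot": [0, 0, -11.2], "gripper": 6},
    {"offset": [-31, -15.3, 1], "rot": [0, 0, -11.2], "gripper": 6},
    {"offset": [-31, -15.3, 1], "rot": [0, 0, -11.2], "gripper": 6}
  ]
}}

```text
time_s: 13.25
eef_pos: [490.3, -369.5, 297.7]
ee_rot: [-0.002, 0.594, 0.804, 0.0]
force: [0.3, 0.3, 0.0]
grip_width: 0.702
grip_force: 0.0
```

Run:
```python
from h import *
bars(cap("wrist")); print(sense()["eef_pos"])
gp(489.5,-370.5,122,107,0)
```

```text
bar [ 489.5 -372.9  125.6] len/wid [72.3 13.2] dir 108.3
[ 490.50578777 -369.22877069  297.97354694]
offset [-0.13, -0.11, 12.2] rot [-0.1, -0.2, 0.1] rows 3
```

>>> {"name": "step_arm", "arguments": {
  "plan": [
    {"offset": [-0.3, -0.1, 5], "rot": [0, 0, -1], "gripper": 6},
    {"offset": [-0.3, -0.1, 9], "rot": [0, 0, -1], "gripper": 6},
    {"offset": [-0.3, -0.1, 12.2], "rot": [0, 0, -1], "gripper": 6},
    {"offset": [-0.3, -0.1, 12.2], "rot": [0, 0, -1], "gripper": 0.6},
    {"offset": [-0.3, -0.1, 12.2], "rot": [0, 0, -1], "gripper": 0.6},
    {"offset": [-0.3, -0.1, 12.2], "rot": [0, 0, -1], "gripper": 0.6},
    {"offset": [-0.3, -0.1, 12.2], "rot": [0, 0, -1], "gripper": 0.6},
    {"offset": [-0.3, -0.1, 12.2], "rot": [0, 0, -1], "gripper": 0.6},
    {"offset": [-0.3, -0.1, 12.2], "rot": [0, 0, -1], "gripper": 0.6},
    {"offset": [-0.3, -0.1, 9], "rot": [0, 0, -1], "gripper": 0.6},
    {"offset": [-0.3, -0.1, 4], "rot": [0, 0, -1], "gripper": 0.6},
    {"offset": [-0.3, -0.1, 2], "rot": [0, 0, -1], "gripper": 0.6}
  ],
  "squeeze": 50
}}

```text
time_s: 14.5
eef_pos: [490.4, -373.9, 283.6]
ee_rot: [0.002, 0.588, 0.809, -0.001]
force: [-0.7, 0.2, -2.2]
grip_width: 0.149
grip_force: 50.5
```

Run:
```python
from h import *
bars(cap("wrist")); print(sense()["eef_pos"])
a=np.radians(5.8);O=np.array([610.8,-47]);ex=np.array([np.cos(a),np.sin(a)]);ey=np.array([-ex[1],ex[0]])
for n,dx,u in(("stage",-110,172),("in",1,172),("seat",1,138)):
    print(n,(O+dx*ex-100*ey).round());gp(*(O+dx*ex-100*ey),u+26,95.8)
```

```text
[ 490.67183745 -374.17035031  285.31392737]
stage [ 511. -158.]
offset [19.97, 8.67, 3.22] rot [0.2, 0.4, 12.2] rows 5
in [ 622. -146.]
offset [17.63, 19.51, 3.26] rot [0.2, 0.4, 12.2] rows 6
seat [ 622. -146.]
offset [17.65, 19.51, 6.66] rot [0.2, 0.4, 12.2] rows 6
```

>>> {"name": "step_arm", "arguments": {
  "plan": [
    {"offset": [2, 0.5, -1.5], "rot": [0, 0, 0], "gripper": 0.6},
    {"offset": [6, 2, -1.5], "rot": [0, 0, 3], "gripper": 0.6},
    {"offset": [10, 4, -1.5], "rot": [0, 0, 6], "gripper": 0.6},
    {"offset": [14, 6, 0], "rot": [0, 0, 9], "gripper": 0.6},
    {"offset": [18, 8, 2], "rot": [0, 0, 11], "gripper": 0.6},
    {"offset": [20, 8.7, 3.2], "rot": [0.2, 0.4, 12.2], "gripper": 0.6},
    {"offset": [20, 8.7, 3.2], "rot": [0.2, 0.4, 12.2], "gripper": 0.6},
    {"offset": [20, 8.7, 3.2], "rot": [0.2, 0.4, 12.2], "gripper": 0.6},
    {"offset": [20, 8.7, 3.2], "rot": [0.2, 0.4, 12.2], "gripper": 0.6}
  ]
}}

```text
time_s: 15.45
eef_pos: [510.8, -157.4, 246.9]
ee_rot: [-0.005, 0.671, 0.742, 0.001]
force: [0.0, -0.3, -2.5]
grip_width: 0.15
grip_force: 50.4
```

Run:
```python
from h import *
print(sense()["eef_pos"])
a=np.radians(5.8);O=np.array([610.8,-47]);ex=np.array([np.cos(a),np.sin(a)]);ey=np.array([-ex[1],ex[0]])
for n,dx,u in(("in",1,172),("seat",1,138)):
    gp(*(O+dx*ex-100*ey),u+26,95.8)
```

```text
[ 510.79453008 -157.36400671  246.9412086 ]
offset [-0.02, 11.16, -0.57] rot [-0.3, -0.5, -0.0] rows 3
offset [-0.05, 11.18, 2.83] rot [-0.3, -0.5, -0.0] rows 3
```

>>> {"name": "step_arm", "arguments": {
  "plan": [
    {"offset": [0, 0, -0.6], "rot": [-0.3, -0.5, 0], "gripper": 0.6},
    {"offset": [0, 4, -0.6], "rot": [-0.3, -0.5, 0], "gripper": 0.6},
    {"offset": [0, 7, -0.6], "rot": [-0.3, -0.5, 0], "gripper": 0.6},
    {"offset": [0, 9.5, -0.6], "rot": [-0.3, -0.5, 0], "gripper": 0.6},
    {"offset": [0, 11.2, -0.6], "rot": [-0.3, -0.5, 0], "gripper": 0.6},
    {"offset": [0, 11.2, -0.6], "rot": [-0.3, -0.5, 0], "gripper": 0.6},
    {"offset": [0, 11.2, 0.8], "rot": [-0.3, -0.5, 0], "gripper": 0.6},
    {"offset": [0, 11.2, 1.8], "rot": [-0.3, -0.5, 0], "gripper": 0.6},
    {"offset": [0, 11.2, 2.4], "rot": [-0.3, -0.5, 0], "gripper": 0.6},
    {"offset": [0, 11.2, 2.7], "rot": [-0.3, -0.5, 0], "gripper": 0.6},
    {"offset": [0, 11.2, 2.8], "rot": [-0.3, -0.5, 0], "gripper": 0.6},
    {"offset": [0, 11.2, 2.8], "rot": [-0.3, -0.5, 0], "gripper": 0.6}
  ]
}}

```text
time_s: 16.65
eef_pos: [621.2, -144.9, 220.4]
ee_rot: [-0.0, 0.67, 0.742, -0.001]
force: [-10.6, 2.6, 16.3]
grip_width: 0.148
grip_force: 52.9
```

>>> {"name": "step_arm", "arguments": {
  "plan": [
    {"offset": [0, 0, -0.15], "rot": [0, 0, 0], "gripper": 0.6},
    {"offset": [0, 0, -0.15], "rot": [0, 0, 0], "gripper": 2.1},
    {"offset": [0, 0, -0.15], "rot": [0, 0, 0], "gripper": 2.1},
    {"offset": [0, 0, -0.15], "rot": [0, 0, 0], "gripper": 2.1},
    {"offset": [0, 0, -1], "rot": [0, 0, 0], "gripper": 2.1},
    {"offset": [0, 0, -2], "rot": [0, 0, 0], "gripper": 2.4},
    {"offset": [0, 0, -3], "rot": [0, 0, 0], "gripper": 3},
    {"offset": [0, 0, -6], "rot": [0, 0, 0], "gripper": 6},
    {"offset": [0, 0, -9], "rot": [0, 0, 0], "gripper": 6},
    {"offset": [0, 0, -9], "rot": [0, 0, 0], "gripper": 6}
  ]
}}

```text
time_s: 17.65
eef_pos: [622.8, -145.1, 313.4]
ee_rot: [0.004, 0.67, 0.742, 0.001]
force: [-0.0, -0.5, 1.3]
grip_width: 0.704
grip_force: 0.0
```

Run:
```python
from h import *
bars(cap("wrist"));print("top");bars(cap("top"))
gp(433.7,285.2,245,113.3,0)
```

```text
bar [611.8 -53.7 167.6] len/wid [61.2 13.8] dir 96.2
bar [ 621.9 -144.   167.4] len/wid [72.2 13.4] dir 96.2
top
bar [821.9 362.7  83.3] len/wid [122.   57.7] dir 120.4
bar [609.9 -37.9 168.2] len/wid [51.2 11.3] dir 91.8
bar [434.1 284.9 126.3] len/wid [71.2 12.9] dir 114.0
offset [44.69, -14.39, 0.95] rot [-0.0, 0.0, -17.5] rows 10
```

>>> {"name": "step_arm", "arguments": {
  "plan": [
    {"offset": [44.7, -14.4, 0], "rot": [0, 0, -17.5], "gripper": 6},
    {"offset": [44.7, -14.4, 0], "rot": [0, 0, -17.5], "gripper": 6},
    {"offset": [44.7, -14.4, 0], "rot": [0, 0, -17.5], "gripper": 6},
    {"offset": [44.7, -14.4, 0], "rot": [0, 0, -17.5], "gripper": 6},
    {"offset": [44.7, -14.4, 0], "rot": [0, 0, -17.5], "gripper": 6},
    {"offset": [44.7, -14.4, 0.9], "rot": [0, 0, -17.5], "gripper": 6},
    {"offset": [44.7, -14.4, 0.9], "rot": [0, 0, -17.5], "gripper": 6},
    {"offset": [44.7, -14.4, 0.9], "rot": [0, 0, -17.5], "gripper": 6},
    {"offset": [44.7, -14.4, 0.9], "rot": [0, 0, -17.5], "gripper": 6},
    {"offset": [44.7, -14.4, 0.9], "rot": [0, 0, -17.5], "gripper": 6},
    {"offset": [44.7, -14.4, 0.9], "rot": [0, 0, -17.5], "gripper": 6},
    {"offset": [44.7, -14.4, 0.9], "rot": [0, 0, -17.5], "gripper": 6}
  ]
}}

```text
time_s: 18.95
eef_pos: [433.6, 285.0, 298.6]
ee_rot: [-0.001, 0.55, 0.835, -0.001]
force: [-0.6, 0.1, -1.6]
grip_width: 0.702
grip_force: 0.0
```

Run:
```python
from h import *
print(sense()["eef_pos"]);bars(cap("wrist"))
gp(433.7,284,122,113.3,0)
```

```text
[433.59833456 284.99508541 298.5555118 ]
bar [287.1 271.3 125.2] len/wid [72.6 13.9] dir 96.7
bar [432.2 284.9 125.5] len/wid [72.4 13.4] dir 113.7
bar [533.7 343.7  90.2] len/wid [53.2 14.4] dir 75.6
bar [537.1 341.1 186.9] len/wid [61.5 22.6] dir 79.5
offset [-0.04, -0.02, 12.27] rot [-0.1, -0.0, -0.0] rows 3
```

>>> {"name": "step_arm", "arguments": {
  "plan": [
    {"offset": [0, -0.1, 5], "rot": [0, 0, 0], "gripper": 6},
    {"offset": [0, -0.1, 9], "rot": [0, 0, 0], "gripper": 6},
    {"offset": [0, -0.1, 12.3], "rot": [0, 0, 0], "gripper": 6},
    {"offset": [0, -0.1, 12.3], "rot": [0, 0, 0], "gripper": 0.6},
    {"offset": [0, -0.1, 12.3], "rot": [0, 0, 0], "gripper": 0.6},
    {"offset": [0, -0.1, 12.3], "rot": [0, 0, 0], "gripper": 0.6},
    {"offset": [0, -0.1, 12.3], "rot": [0, 0, 0], "gripper": 0.6},
    {"offset": [0, -0.1, 12.3], "rot": [0, 0, 0], "gripper": 0.6},
    {"offset": [0, -0.1, 12.3], "rot": [0, 0, 0], "gripper": 0.6},
    {"offset": [0, -0.1, 9], "rot": [0, 0, 0], "gripper": 0.6},
    {"offset": [0, -0.1, 4], "rot": [0, 0, 0], "gripper": 0.6},
    {"offset": [0, -0.1, 3], "rot": [0, 0, 0], "gripper": 0.6}
  ],
  "squeeze": 50
}}

```text
time_s: 20.2
eef_pos: [433.9, 285.5, 275.0]
ee_rot: [0.002, 0.55, 0.835, 0.004]
force: [1.4, -0.4, -2.4]
grip_width: 0.153
grip_force: 51.0
```

Run:
```python
from h import *
print(sense()["eef_pos"])
a=np.radians(5.8);O=np.array([610.8,-47]);ex=np.array([np.cos(a),np.sin(a)]);ey=np.array([-ex[1],ex[0]])
for n,dx,u in(("stage",-110,172),("in",1,172),("seat",1,138)):
    print(n,(O+dx*ex+100*ey).round());gp(*(O+dx*ex+100*ey),u+26,95.8)
```

```text
[433.87469828 285.47153717 275.02873047]
stage [491.  41.]
offset [-24.69, -4.41, 2.26] rot [0.5, -0.1, 17.5] rows 6
in [602.  53.]
offset [-28.03, 6.18, 2.35] rot [0.5, -0.1, 17.5] rows 6
seat [602.  53.]
offset [-28.03, 6.15, 5.75] rot [0.5, -0.1, 17.5] rows 6
```

>>> {"name": "step_arm", "arguments": {
  "plan": [
    {"offset": [-3, -0.5, 0], "rot": [0, 0, 2], "gripper": 0.6},
    {"offset": [-7, -1.2, 0], "rot": [0, 0, 5], "gripper": 0.6},
    {"offset": [-11, -2, 0.5], "rot": [0, 0, 8], "gripper": 0.6},
    {"offset": [-15.5, -2.8, 1], "rot": [0, 0, 11], "gripper": 0.6},
    {"offset": [-20, -3.6, 1.6], "rot": [0, 0, 14], "gripper": 0.6},
    {"offset": [-23, -4.1, 2], "rot": [0.3, 0, 16], "gripper": 0.6},
    {"offset": [-24.7, -4.4, 2.3], "rot": [0.5, 0, 17.5], "gripper": 0.6},
    {"offset": [-24.7, -4.4, 2.3], "rot": [0.5, 0, 17.5], "gripper": 0.6},
    {"offset": [-24.7, -4.4, 2.3], "rot": [0.5, 0, 17.5], "gripper": 0.6}
  ]
}}

```text
time_s: 21.1
eef_pos: [489.7, 40.9, 246.0]
ee_rot: [-0.003, 0.67, 0.742, -0.004]
force: [-0.9, 0.2, -2.5]
grip_width: 0.148
grip_force: 50.9
```

Run:
```python
from h import *
print(sense()["eef_pos"]); bars(cap("wrist"))
a=np.radians(5.8);O=np.array([610.8,-47]);ex=np.array([np.cos(a),np.sin(a)]);ey=np.array([-ex[1],ex[0]])
for n,dx,u in(("in",1,172),("seat",1,138)):
    gp(*(O+dx*ex+100*ey),u+26,95.8)
```

```text
[489.72144594  40.85222492 245.97895521]
bar [485.8  76.3 188.5] len/wid [13.6  3.2] dir 6.2
bar [607.9 -13.5 166.5] len/wid [15.6  9. ] dir 159.7
offset [-0.02, 11.25, -0.7] rot [-0.6, 0.1, 0.0] rows 3
offset [-0.02, 11.28, 2.7] rot [-0.6, 0.1, 0.0] rows 3
```

>>> {"name": "step_arm", "arguments": {
  "plan": [
    {"offset": [0, 0, -0.7], "rot": [-0.6, 0, 0], "gripper": 0.6},
    {"offset": [0, 4, -0.7], "rot": [-0.6, 0, 0], "gripper": 0.6},
    {"offset": [0, 7, -0.7], "rot": [-0.6, 0, 0], "gripper": 0.6},
    {"offset": [0, 9.5, -0.7], "rot": [-0.6, 0, 0], "gripper": 0.6},
    {"offset": [0, 11.3, -0.7], "rot": [-0.6, 0, 0], "gripper": 0.6},
    {"offset": [0, 11.3, -0.7], "rot": [-0.6, 0, 0], "gripper": 0.6},
    {"offset": [0, 11.3, 0.7], "rot": [-0.6, 0, 0], "gripper": 0.6},
    {"offset": [0, 11.3, 1.7], "rot": [-0.6, 0, 0], "gripper": 0.6},
    {"offset": [0, 11.3, 2.3], "rot": [-0.6, 0, 0], "gripper": 0.6},
    {"offset": [0, 11.3, 2.55], "rot": [-0.6, 0, 0], "gripper": 0.6},
    {"offset": [0, 11.3, 2.65], "rot": [-0.6, 0, 0], "gripper": 0.6},
    {"offset": [0, 11.3, 2.65], "rot": [-0.6, 0, 0], "gripper": 0.6}
  ]
}}

```text
time_s: 22.35
eef_pos: [601.8, 52.3, 219.9]
ee_rot: [0.001, 0.67, 0.742, 0.0]
force: [-3.9, 1.1, 5.2]
grip_width: 0.155
grip_force: 52.0
```

>>> {"name": "step_arm", "arguments": {
  "plan": [
    {"offset": [0, 0, 0], "rot": [0, 0, 0], "gripper": 2.1},
    {"offset": [0, 0, 0], "rot": [0, 0, 0], "gripper": 2.1},
    {"offset": [0, 0, 0], "rot": [0, 0, 0], "gripper": 2.1},
    {"offset": [0, 0, -1], "rot": [0, 0, 0], "gripper": 2.1},
    {"offset": [0, 0, -2], "rot": [0, 0, 0], "gripper": 2.4},
    {"offset": [0, 0, -3], "rot": [0, 0, 0], "gripper": 3},
    {"offset": [0, 0, -6], "rot": [0, 0, 0], "gripper": 3},
    {"offset": [0, 0, -9], "rot": [0, 0, 0], "gripper": 3},
    {"offset": [0, 0, -12], "rot": [0, 0, 0], "gripper": 0},
    {"offset": [0, 0, -12], "rot": [0, 0, 0], "gripper": 0}
  ]
}}

```text
time_s: 23.35
eef_pos: [602.6, 52.2, 343.7]
ee_rot: [0.004, 0.67, 0.742, 0.002]
force: [-0.2, 0.1, -0.0]
grip_width: 0.023
grip_force: 0.0
```

Run:
```python
from h import *
bars(cap("wrist"));print("top");c=cap("top");bars(c)
P=c["P"];hsv=cv2.cvtColor(c["color"],cv2.COLOR_RGB2HSV)
m=((hsv[...,0]<5)|(hsv[...,0]>174))&(hsv[...,1]>150)&(abs(P[...,0]-551)<40)&(abs(P[...,1]+301)<40)
q=P[m];print("tip",len(q),q.mean(0))
m=(P[...,2]>20)&(P[...,2]<90)&(hsv[...,1]<90)&(abs(P[...,0]-590)<50)&(abs(P[...,1]+305)<45);q=P[m];print("base",cv2.minAreaRect(q[:,:2].astype(np.float32)))
for z in range(20,100,10):
  g=(q[:,2]>=z)&(q[:,2]<z+10); print(z,g.sum(),q[g].mean(0).round(1) if g.any() else '')
plan(490,-290,250,0)
save(cap("side"),"s3.png",(150,130,350,280),4)
```

```text
bar [602.1  53.1 167.5] len/wid [72.2 13.4] dir 96.1
bar [614.8 -46.7 167.5] len/wid [73.2  2.7] dir 95.8
bar [ 619.7 -121.2  167.1] len/wid [28.3 12.2] dir 95.3
top
bar [842.5 374.4  82.5] len/wid [106.6  63.3] dir 91.0
bar [ 621.  -141.6  169.1] len/wid [68.9 11.6] dir 95.5
bar [611.  -46.3 168.6] len/wid [68.7 12. ] dir 95.3
bar [287.3 271.5 126.6] len/wid [70.6 11.3] dir 96.6
tip 31 [ 550.89036647 -299.81044702  102.36677418]
base ((589.323486328125, -308.3494567871094), (49.000526428222656, 68.90666961669922), 79.27286529541016)
20 138 [ 593.8 -304.3   25.2]
30 50 [ 592.3 -310.2   34. ]
40 2 [ 588.8 -303.5   42.4]
50 3 [ 579.2 -306.    53.3]
60 3 [ 571.5 -303.2   65.1]
70 1 [ 567.6 -303.1   76.1]
80 0 
90 0 
offset [-32.9, -14.61, 8.92] rot [0.1, -0.0, 95.8] rows 12
```

View pics/s3.png

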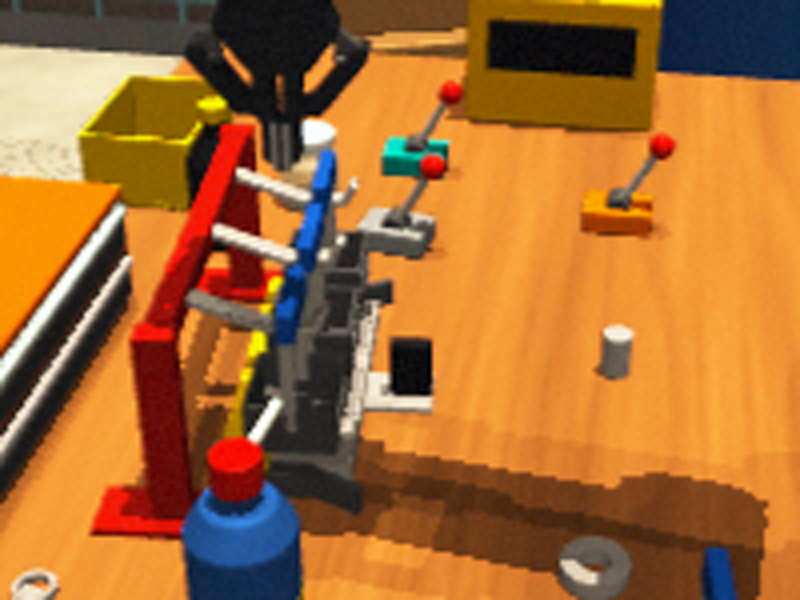

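All three baskets hang on their own hooks, and the pan is still home. Next the fan lever: tip at (551,-300), pivot about (592,-308), so the push direction is about -11°.

Run:
```python
from h import *
plan(485,-287,250,-10.5)
```

```text
offset [-32.56, -15.04, 8.83] rot [0.0, 0.1, 106.3] rows 13
```

>>> {"name": "step_arm", "arguments": {
  "plan": [
    {"offset": [-5, -5, 0], "rot": [0, 0, 8], "gripper": 0},
    {"offset": [-10, -10, 2], "rot": [0, 0, 16], "gripper": 0},
    {"offset": [-32.5, -15, 8.8], "rot": [0, 0, 106.3], "gripper": 0},
    {"offset": [-32.5, -15, 8.8], "rot": [0, 0, 106.3], "gripper": 0},
    {"offset": [-32.5, -15, 8.8], "rot": [0, 0, 106.3], "gripper": 0},
    {"offset": [-32.5, -15, 8.8], "rot": [0, 0, 106.3], "gripper": 0},
    {"offset": [-32.5, -15, 8.8], "rot": [0, 0, 106.3], "gripper": 0},
    {"offset": [-32.5, -15, 8.8], "rot": [0, 0, 106.3], "gripper": 0},
    {"offset": [-32.5, -15, 8.8], "rot": [0, 0, 106.3], "gripper": 0},
    {"offset": [-32.5, -15, 8.8], "rot": [0, 0, 106.3], "gripper": 0},
    {"offset": [-32.5, -15, 8.8], "rot": [0, 0, 106.3], "gripper": 0},
    {"offset": [-32.5, -15, 8.8], "rot": [0, 0, 106.3], "gripper": 0}
  ]
}}

```text
time_s: 24.7
eef_pos: [485.3, -286.2, 249.5]
ee_rot: [-0.0, 0.998, -0.057, -0.001]
force: [-0.2, 0.2, 0.5]
grip_width: 0.001
grip_force: 0.0
```

Run:
```python
from h import *
print(sense()["eef_pos"])
plan(485,-287,145,-10.5);plan(600,-309,145,-10.5)
c=cap("wrist");P=c["P"];hsv=cv2.cvtColor(c["color"],cv2.COLOR_RGB2HSV)
m=((hsv[...,0]<5)|(hsv[...,0]>174))&(hsv[...,1]>150)
n,l,st,ce=cv2.connectedComponentsWithStats(m.astype(np.uint8))
for i in range(1,n):
    if st[i,4]>100: print(ce[i],np.nanmean(P[l==i],0).round(1))
save(c,"w6.png")
```

```text
[ 485.2726309  -286.19627971  249.46946705]
offset [-0.01, 0.09, 10.45] rot [-0.0, 0.1, 4.0] rows 3
offset [11.67, 0.97, 10.43] rot [-0.0, 0.1, 4.0] rows 4
[268.74301242 102.6886646 ] [ 552.5 -304.2  102. ]
```

View pics/w6.png

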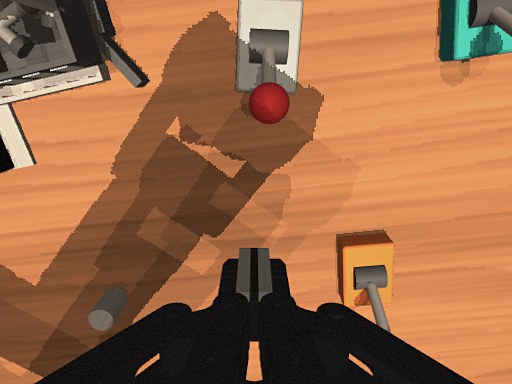

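The grey fan base (268,45) and its lever run straight up the image, with the ball at (269,102) about 10 mm right of the fingers. I'll shift over, lower and push along tool x.

>>> {"name": "step_arm", "arguments": {
  "plan": [
    {"offset": [0, 0.9, 5], "rot": [0, 0, 0], "gripper": 0},
    {"offset": [0, 0.9, 10.4], "rot": [0, 0, 0], "gripper": 0},
    {"offset": [0, 0.9, 10.4], "rot": [0, 0, 0], "gripper": 0},
    {"offset": [3, 0.9, 10.4], "rot": [0, 0, 0], "gripper": 0},
    {"offset": [5, 0.9, 10.4], "rot": [0, 0, 0], "gripper": 0},
    {"offset": [6.5, 0.9, 10.4], "rot": [0, 0, 0], "gripper": 0},
    {"offset": [8, 0.9, 10.4], "rot": [0, 0, 0], "gripper": 0},
    {"offset": [9.5, 0.9, 10.4], "rot": [0, 0, 0], "gripper": 0},
    {"offset": [10.5, 0.9, 10.4], "rot": [0, 0, 0], "gripper": 0},
    {"offset": [11.3, 0.9, 10.4], "rot": [0, 0, 0], "gripper": 0},
    {"offset": [11.3, 0.9, 10.4], "rot": [0, 0, 0], "gripper": 0}
  ]
}}

```text
time_s: 25.85
eef_pos: [597.8, -307.5, 147.8]
ee_rot: [0.001, 0.999, -0.053, 0.001]
force: [-1.4, -0.4, -0.2]
grip_width: 0.001
grip_force: 0.0
```

```bash
cat > fan.py <<'E'
from h import *
print(sense()["eef_pos"],sense()["force"])
for n in("wrist","top"):
    c=cap(n);P=c["P"];hsv=cv2.cvtColor(c["color"],cv2.COLOR_RGB2HSV)
    m=((hsv[...,0]<5)|(hsv[...,0]>174))&(hsv[...,1]>150)&(P[...,2]<130)&(P[...,2]>60)
    l_n,l,st,ce=cv2.connectedComponentsWithStats(m.astype(np.uint8))
    for i in range(1,l_n):
        q=np.nanmean(P[l==i],0)
        if st[i,4]>8 and abs(q[1]+305)<50 : print(n,st[i,4],q.round(1))
E
python3 fan.py
```

```text
[ 597.84074193 -307.54402794  147.81362762] [-1.42650973 -0.38490779 -0.18592334]
wrist 3360 [ 626.3 -316.2  103.8]
```

>>> {"name": "step_arm", "arguments": {
  "plan": [
    {"offset": [0.3, 0, 0], "rot": [0, 0, 0], "gripper": 0},
    {"offset": [0.6, 0, 0], "rot": [0, 0, 0], "gripper": 0},
    {"offset": [0.6, 0, 0], "rot": [0, 0, 0], "gripper": 0}
  ]
}}

```text
time_s: 26.25
eef_pos: [603.0, -308.3, 146.8]
ee_rot: [0.001, 0.999, -0.054, 0.0]
force: [-1.7, 0.6, 1.2]
grip_width: -0.001
grip_force: 0.9
```

>>> {"name": "step_arm", "arguments": {
  "plan": [
    {"offset": [0.3, 0, 0], "rot": [0, 0, 0], "gripper": 0},
    {"offset": [0.3, 0, 0], "rot": [0, 0, 0], "gripper": 0}
  ]
}}

```text
time_s: 26.45
eef_pos: [604.3, -308.5, 146.7]
ee_rot: [-0.0, 0.999, -0.054, -0.003]
force: [-14.9, 2.3, 6.3]
grip_width: -0.001
grip_force: 7.8
```

```bash
python3 fan.py
```

```text
[ 604.3247608  -308.51291972  146.65994424] [-14.87920121   2.2928899    6.29714298]
wrist 3285 [ 631.3 -317.   101.3]
```

>>> {"name": "step_arm", "arguments": {
  "plan": [
    {"offset": [-3, 0, 0], "rot": [0, 0, 0], "gripper": 0},
    {"offset": [-6, 0, 0], "rot": [0, 0, 0], "gripper": 0},
    {"offset": [-6, 0, -5], "rot": [0, 0, 0], "gripper": 0},
    {"offset": [-6, 0, -10], "rot": [0, 0, 0], "gripper": 0},
    {"offset": [-6, 0, -15], "rot": [0, 0, 0], "gripper": 0},
    {"offset": [-6, 0, -20], "rot": [0, 0, 0], "gripper": 0},
    {"offset": [-6, -5, -21.5], "rot": [0, 0, 0], "gripper": 0},
    {"offset": [-6, -10, -21.5], "rot": [0, 0, 0], "gripper": 0},
    {"offset": [-6, -15, -21.5], "rot": [0, 0, 0], "gripper": 0},
    {"offset": [-6, -20, -21.5], "rot": [0, 0, 0], "gripper": 0}
  ]
}}

```text
time_s: 27.55
eef_pos: [567.4, -103.2, 361.9]
ee_rot: [0.001, 0.999, -0.054, 0.001]
force: [0.8, 0.0, -0.4]
grip_width: 0.001
grip_force: 0.0
```

```bash
python3 fan.py
python3 - <<'E'
from h import *
c=cap("top");bars(c);plan(559,338,350,0)
P=c["P"];hsv=cv2.cvtColor(c["color"],cv2.COLOR_RGB2HSV)
m=((hsv[...,0]<5)|(hsv[...,0]>174))&(hsv[...,1]>150)&(P[...,2]<260)&(P[...,2]>225)
q=P[m];print("cap",cv2.minAreaRect(q[:,:2].astype(np.float32)),q.mean(0))
E
```

```text
[ 567.36115314 -103.2134025   361.91926224] [ 0.83165755  0.01209846 -0.42103051]
wrist 698 [ 628.3 -312.2  101. ]
top 29 [ 625.2 -313.2  101.6]
bar [816.2 371.1  82.5] len/wid [111.9  36.9] dir 107.3
bar [601.9  52.2 168.7] len/wid [68.7 12.6] dir 96.9
bar [288.  270.8 127. ] len/wid [70.3 13.3] dir 97.6
offset [-5.4, -43.73, 1.16] rot [0.1, -0.1, -5.9] rows 9
cap ((558.8125, 338.4436340332031), (27.73428726196289, 25.130029678344727), 73.43948364257812) [558.62907427 337.43076705 240.81080725]
```

>>> {"name": "step_arm", "arguments": {
  "plan": [
    {"offset": [-5.4, -43.7, 0], "rot": [0, 0, 0], "gripper": 0},
    {"offset": [-5.4, -43.7, 0], "rot": [0, 0, 0], "gripper": 0},
    {"offset": [-5.4, -43.7, 0], "rot": [0, 0, 0], "gripper": 0},
    {"offset": [-5.4, -43.7, 0], "rot": [0, 0, 0], "gripper": 0},
    {"offset": [-5.4, -43.7, 0], "rot": [0, 0, 0], "gripper": 0},
    {"offset": [-5.4, -43.7, 0], "rot": [0, 0, 0], "gripper": 0},
    {"offset": [-5.4, -43.7, 0], "rot": [0, 0, 0], "gripper": 0},
    {"offset": [-5.4, -43.7, 0], "rot": [0, 0, 0], "gripper": 0},
    {"offset": [-5.4, -43.7, 0], "rot": [0, 0, 0], "gripper": 0},
    {"offset": [-5.4, -43.7, 0], "rot": [0, 0, 0], "gripper": 0},
    {"offset": [-5.4, -43.7, 0], "rot": [0, 0, 0], "gripper": 0},
    {"offset": [-5.4, -43.7, 0], "rot": [0, 0, 0], "gripper": 0}
  ]
}}

```text
time_s: 28.9
eef_pos: [561.2, 333.7, 361.0]
ee_rot: [0.001, 0.999, -0.054, 0.0]
force: [-0.7, 0.2, -0.3]
grip_width: 0.004
grip_force: 0.0
```

Run:
```python
from h import *
M,p=Rt();plan(558.7,338,325,np.degrees(np.arctan2(M[1,0],M[0,0])));print(p)
c=cap("top");bars(c)
P=cap("wrist")["P"]
m=(P[...,2]>233)&(P[...,2]<250)&(abs(P[...,0]-559)<30)&(abs(P[...,1]-338)<30);print(m.sum(),P[m].mean(0) if m.any() else '')
```

```text
offset [-0.3, -0.41, 3.6] rot [0.1, -0.0, -0.0] rows 1
[561.21314955 333.67331776 361.04661632]
bar [821.4 362.   82.7] len/wid [121.8  56.5] dir 120.7
bar [ 621.1 -141.8  169.6] len/wid [68.9 11.7] dir 95.8
bar [611.5 -46.2 169.4] len/wid [68.3 12. ] dir 95.4
bar [602.4  53.7 169. ] len/wid [71.5 12.3] dir 95.7
bar [288.5 262.5 126.3] len/wid [51.  10.6] dir 91.5
2013 [560.86082048 334.8363011  240.57991549]
```

>>> {"name": "step_arm", "arguments": {
  "plan": [
    {"offset": [-0.3, -0.4, 2], "rot": [0, 0, 0], "gripper": 0},
    {"offset": [-0.3, -0.4, 4], "rot": [0, 0, 0], "gripper": 0},
    {"offset": [-0.3, -0.4, 4.7], "rot": [0, 0, 0], "gripper": 0},
    {"offset": [-0.3, -0.4, 5], "rot": [0, 0, 0], "gripper": 0},
    {"offset": [-0.3, -0.4, 5], "rot": [0, 0, 0], "gripper": 0}
  ]
}}

```text
time_s: 29.5
eef_pos: [558.3, 338.9, 312.0]
ee_rot: [0.0, 0.999, -0.054, 0.001]
force: [-1.0, -1.0, 2.7]
grip_width: 0.002
grip_force: 1.2
```

>>> {"name": "step_arm", "arguments": {
  "plan": [
    {"offset": [0, 0, 0.4], "rot": [0, 0, 0], "gripper": 0},
    {"offset": [0, 0, 0.7], "rot": [0, 0, 0], "gripper": 0},
    {"offset": [0, 0, 0.8], "rot": [0, 0, 0], "gripper": 0},
    {"offset": [0, 0, 0.8], "rot": [0, 0, 0], "gripper": 0},
    {"offset": [0, 0, 0.8], "rot": [0, 0, 0], "gripper": 0}
  ]
}}

```text
time_s: 30.0
eef_pos: [558.4, 339.2, 305.6]
ee_rot: [-0.0, 0.999, -0.054, 0.002]
force: [-1.8, -3.0, 12.5]
grip_width: -0.0
grip_force: 6.6
```

Bottomed: 12.5 N at 305.6. Now release fully, press again the same way, and release.

>>> {"name": "step_arm", "arguments": {
  "plan": [
    {"offset": [0, 0, -1], "rot": [0, 0, 0], "gripper": 0},
    {"offset": [0, 0, -2], "rot": [0, 0, 0], "gripper": 0},
    {"offset": [0, 0, -2], "rot": [0, 0, 0], "gripper": 0},
    {"offset": [0, 0, -2], "rot": [0, 0, 0], "gripper": 0},
    {"offset": [0, 0, -2], "rot": [0, 0, 0], "gripper": 0}
  ]
}}

```text
time_s: 30.5
eef_pos: [557.9, 339.5, 322.2]
ee_rot: [0.001, 0.999, -0.054, -0.0]
force: [0.4, -0.5, 0.3]
grip_width: -0.002
grip_force: 0.0
```

>>> {"name": "step_arm", "arguments": {
  "plan": [
    {"offset": [0, 0, 1], "rot": [0, 0, 0], "gripper": 0},
    {"offset": [0, 0, 1.6], "rot": [0, 0, 0], "gripper": 0},
    {"offset": [0, 0, 1.9], "rot": [0, 0, 0], "gripper": 0},
    {"offset": [0, 0, 2], "rot": [0, 0, 0], "gripper": 0},
    {"offset": [0, 0, 2], "rot": [0, 0, 0], "gripper": 0},
    {"offset": [0, 0, 2], "rot": [0, 0, 0], "gripper": 0}
  ]
}}

```text
time_s: 31.1
eef_pos: [558.0, 339.5, 305.5]
ee_rot: [-0.0, 0.999, -0.053, 0.002]
force: [-3.1, -1.0, 16.0]
grip_width: -0.001
grip_force: 8.1
```

>>> {"name": "step_arm", "arguments": {
  "plan": [
    {"offset": [0, 0, -1], "rot": [0, 0, 0], "gripper": 0},
    {"offset": [0, 0, -3], "rot": [0, 0, 0], "gripper": 0},
    {"offset": [0, 0, -7], "rot": [0, 0, 0], "gripper": 0},
    {"offset": [0, 0, -7], "rot": [0, 0, 0], "gripper": 0},
    {"offset": [0, 5, -7], "rot": [0, 0, 0], "gripper": 0},
    {"offset": [-5, 10, -7], "rot": [0, 0, 0], "gripper": 0},
    {"offset": [-10, 10, -7], "rot": [0, 0, 0], "gripper": 0},
    {"offset": [-12, 10, -7], "rot": [0, 0, 0], "gripper": 0},
    {"offset": [-12, 10, -7], "rot": [0, 0, 0], "gripper": 0}
  ]
}}

```text
time_s: 32.0
eef_pos: [424.5, 252.9, 373.1]
ee_rot: [0.001, 0.999, -0.053, -0.0]
force: [-0.2, 0.1, 0.3]
grip_width: -0.002
grip_force: 0.0
```

```bash
python3 fan.py
python3 - <<'E'
from h import *
c=cap("top");bars(c)
P=c["P"];hsv=cv2.cvtColor(c["color"],cv2.COLOR_RGB2HSV)
m=((hsv[...,0]<5)|(hsv[...,0]>174))&(hsv[...,1]>150)&(P[...,2]<260)&(P[...,2]>225)
print("cap",P[m].mean(0))
m=(P[...,2]>46)&(P[...,2]<62)&(abs(P[...,1]+55)<30)&(P[...,0]>490)&(P[...,0]<570);q=P[m]
print("fin",len(q),q.mean(0))
save(c,"t9.png",(100,100,420,280),2.4)
E
```

```text
[424.52614009 252.85764947 373.05253713] [-0.19580055  0.08083399  0.2999802 ]
top 27 [ 625.  -313.3  102.3]
bar [821.6 362.   83.1] len/wid [120.5  54.7] dir 119.4
bar [ 621.1 -142.   169.3] len/wid [68.5 11.2] dir 95.8
bar [610.9 -46.3 169.7] len/wid [68.5 12.1] dir 94.6
bar [602.7  52.3 169.9] len/wid [68.6 12.7] dir 95.3
cap [558.49793821 337.12114011 240.32454879]
fin 36 [531.16114334 -54.70029276  56.13737436]
```

View pics/t9.png

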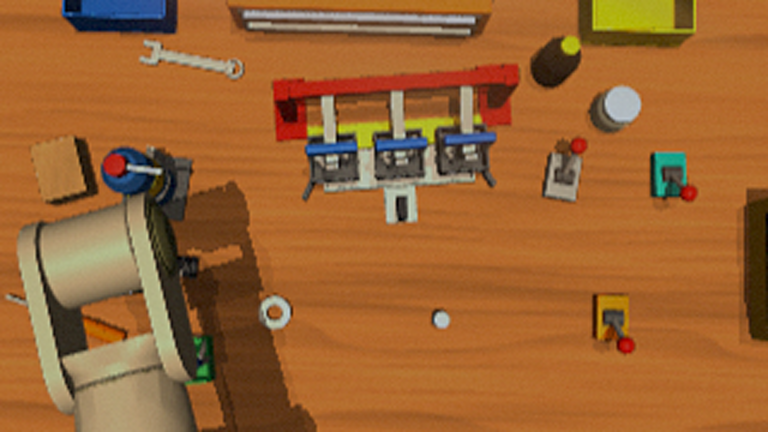

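The three baskets hang at (331/401/470, 145), the pan is home with its fin at (402,208), and the fan lever's red tip at (578,145) is over to the far side. The cap is up and the arm is clear, so I'm handing in.

```bash
python3 -c "
from rig import *
print(finish_job())"
```

```text
the job is handed in; nothing more can be done
None
```

I handed the job in after about 32 s of robot time: the pan is home, all three baskets are hanging, the fan is on and the cap was squirted twice. My last images and readings agreed with that, but the hand-in returned no verdict.

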